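# Fit the isolating switches to the rail below their breakers

## Robot

A 6-joint arm with a two-finger parallel gripper is mounted at the origin on the work surface. World frame = base frame: x ahead of the robot, y to its left, z up, the work surface at z = 0. Lengths are in m, angles in rad, forces in N, time in s.
With the tool pointing down it reaches from about 0.3 to 0.75 m from the base axis. Payload 8.5 kg.
Tool frame: the origin (TCP) lies midway between the tips of the shut fingers; the grasp point (between the pads) lies robot.hold_point_z behind it (robot.hold_point_z is the distance from the TCP to the grasp point, in m); z points along the fingers, y is the line along which they close (so a half turn about z gives the same grasp; the last joint's range is limited). The gripper opens to 88 mm and grips with 3 to 60 N. Pads are 18 mm wide; open, the fingers measure 123 mm over their backs; the gripper's body (75 mm by 187 mm) begins 45 mm behind the grasp point.
Start: joints at [-1.478, 0.381, 1.297, -0, 1.464, -0.215], TCP at [0.167, -0.524, 0.239] pointing down, gripper open.
Joint ranges: [-3.11, 3.11], [-0.89, 2.33], [0.22, 2.48], [-1.42, 4.56], [0.17, 2.85], [-2.88, 2.88]. Speed limits (rad/s): [2.39, 2.39, 3.14, 3.14, 3.14, 3.14].

## Interface

Orientations are given as a unit quaternion [w, x, y, z].
In Python, from cell import robot gives the robot as it stands.
- The arm moves only by the tool jog_arm, never from a script. Its argument "plan" is a list of rows, each an object with "xyz": the shift along the tool's x, y, z in cm, a list of three; "rotation": the turn, a rotation vector about the tool's x, y, z in rad, a list of three; "hand": the finger opening in cm, from 0 to 8.81. In form: [{"xyz": [tx, ty, tz], "rotation": [ax, ay, az], "hand": hand}, ...]. A call has 1 to 8 rows; each row shifts and turns the commanded pose from where the row before left it, along the tool's axes as they then stand; what a row does not reach is not made up. A row lasts 1/10 s, in which the tool goes at most 50 mm and 8.59 degrees, less where a joint would pass 70% of its speed; a pose out of reach is approached as far as the arm can. A call is refused whole if a number of a shift passes 5 or a number of a turn 0.15, either way. A call with a gripper value outside its range is refused whole. The fingers move at their own pace and stop on an object; the grip force is fixed at half the most. Time passes only in rows, so rows that do not move let the fingers close. It gives the time, the measured TCP pose, the force, the opening and the grip force at its end, in the units of the state.
- robot.sense(): the state, without advancing time (a new reading comes with each control period).
- robot.grab_frame(name): name is "scene" or "top" or "wrist"; returns the picture (480x640x3 uint8, red, green, blue); there is no depth.
- robot.get_calibration(name): a dict with "camera_matrix" (3x3 intrinsics, pixels), "k1" (the pictures are not rectified: a ray, as slopes to the right and down, at radius r is drawn at 1 + k1 r^2 times it, then the intrinsics apply), "R" (3x3) and "t" (3): a world point X has camera coordinates R X + t; the wrist camera has in their place "hand_eye" (4x4, takes a point from camera to tool coordinates, whose origin is the TCP and whose axes are the flange's). Camera axes: x right, y down, z forward; pixel columns grow to the right and rows downward; lengths in m; the calibration is good to about 2 mm. A picture is of the moment at which its call begins: read the wrist's pose just before it. get_calibration takes no time and is no camera call.
- robot.sign_off(): hands the job in; it is judged then, once.
The state is a dict: "time_s": time; "joint_positions": joint angles; "joint_velocities": joint speeds; "tau": joint torques, N m; "eef_pos": TCP position; "tcp_rot": TCP orientation; "wrist_force": force on the tool from outside, world axes, zero at the start; "torque": the same for the moment, N m; "opening": finger opening in m; "grip_force": force on a finger pad.
Only numpy, scipy, OpenCV 4.12 (cv2) and the standard library are available. Lean on these libraries where they do the work, as an engineer would, in place of code of your own. Each camera call takes 0.05 s, during which the arm holds its last target. There are 200 camera calls.

## Task

Four loose isolating switches (red toggles, one to four poles) stand on the bench. Set each one on the empty rail of the orange mounting plate (the rail nearer the robot), straight in line with the circuit breaker on the other rail that has the same number of poles, so that it sits square, upright and fully down over the rail. Leave the loose spare breaker (blue toggle) and the dark power supply among them where they stand.

Things in the scene. Friction and masses are not known exactly. Their poses are not given: they have to be found in the camera images.
- isolator1: Loose one-pole isolating switch, light grey, red toggle bar; 18 mm wide (y), 86 long (x), 90 g. Origin: centre of underside, z up. Shoulders 46 mm above it; raised nose 45 mm long in x, full width, top at 64; toggle to 74. Grip from above across the nose's 45 mm, tips just over the shoulders. Underside recess 49 mm wide in x, 5 deep, straddles the rail. Goes on either way round.
- breaker1: One-pole breaker, white, blue toggle bar, fixed on the plate's far rail; 18 mm wide (y, along the rail), outline and origin as the switches. Near rail parallel, 35 mm wide, 7.5 high. Place of its switch: breaker-frame (-0.150, 0, 0), on the near rail's centre line; seated, it is level with the breaker (origin z 0.0145). Ducts beside the rails reach z 0.052. Breakers 84 mm apart, any order.
- isolator2: Loose two-pole isolating switch, light grey, red toggle bar; 36 mm wide (y), 86 long (x), 180 g. Origin: centre of underside, z up. Shoulders 46 mm above it; raised nose 45 mm long in x, full width, top at 64; toggle to 74. Grip from above across the nose's 45 mm, tips just over the shoulders. Underside recess 49 mm wide in x, 5 deep, straddles the rail. Goes on either way round.
- breaker2: Two-pole breaker, white, blue toggle bar, fixed on the plate's far rail; 36 mm wide (y, along the rail), outline and origin as the switches. Near rail parallel, 35 mm wide, 7.5 high. Place of its switch: breaker-frame (-0.150, 0, 0), on the near rail's centre line; seated, it is level with the breaker (origin z 0.0145). Ducts beside the rails reach z 0.052. Breakers 84 mm apart, any order.
- isolator3: Loose three-pole isolating switch, light grey, red toggle bar; 54 mm wide (y), 86 long (x), 270 g. Origin: centre of underside, z up. Shoulders 46 mm above it; raised nose 45 mm long in x, full width, top at 64; toggle to 74. Grip from above across the nose's 45 mm, tips just over the shoulders. Underside recess 49 mm wide in x, 5 deep, straddles the rail. Goes on either way round.
- breaker3: Three-pole breaker, white, blue toggle bar, fixed on the plate's far rail; 54 mm wide (y, along the rail), outline and origin as the switches. Near rail parallel, 35 mm wide, 7.5 high. Place of its switch: breaker-frame (-0.150, 0, 0), on the near rail's centre line; seated, it is level with the breaker (origin z 0.0145). Ducts beside the rails reach z 0.052. Breakers 84 mm apart, any order.
- isolator4: Loose four-pole isolating switch, light grey, red toggle bar; 72 mm wide (y), 86 long (x), 360 g. Origin: centre of underside, z up. Shoulders 46 mm above it; raised nose 45 mm long in x, full width, top at 64; toggle to 74. Grip from above across the nose's 45 mm, tips just over the shoulders. Underside recess 49 mm wide in x, 5 deep, straddles the rail. Goes on either way round.
- breaker4: Four-pole breaker, white, blue toggle bar, fixed on the plate's far rail; 72 mm wide (y, along the rail), outline and origin as the switches. Near rail parallel, 35 mm wide, 7.5 high. Place of its switch: breaker-frame (-0.150, 0, 0), on the near rail's centre line; seated, it is level with the breaker (origin z 0.0145). Ducts beside the rails reach z 0.052. Breakers 84 mm apart, any order.
- spare: Loose spare two-pole circuit breaker, white with a blue toggle bar, 36 mm wide, standing among the switches; same outline and origin as a two-pole switch. To be left where it stands.
- psu: Loose dark grey power supply with green terminal strips, 88 x 54 x 60 mm high, standing among the switches; origin at the centre of its underside. To be left where it stands.
Mind the look-alikes: they are no part of the job. Leave any purple look-alike of the isolator2 alone. Leave any brown look-alike of the isolator1 alone.

How it is judged:
By the outcome, as a careful person would: the job done as asked, in the order asked, and still so for the second after the job is handed in, with the robot touching nothing.
It also fails if it takes over 99 s, if anything falls off the work surface, if the arm or the gripper's body presses on something with over 40 N, if the wrist force passes 120 N, or if a joint passes its speed limit or range.

## Working session

There is one attempt and no reset: what is moved stays moved. The work goes in short steps, Python scripts to look and compute and a tool call to move; the robot and the scene stay as the last step left them, time stands still between calls to the robot, and variables do not carry over. Pictures are saved under pics/ and viewed, at most 14 in all, crops included, and the job is handed in when it is done.

Besides the shell and the picture viewer there is one more tool, called after "Request:" as name(argument=value, ...), one argument or row to a line, values as JSON. jog_arm: Moves the arm, as the interface text tells. Its arguments: {"type":"object","properties":{"plan":{"type":"array"}},"required":["plan"]}

```bash
ls; mkdir -p pics; python3 - <<'E'
from cell import robot
import cv2
s=robot.sense(); print(s['time_s'],s['eef_pos'],s['tcp_rot'],s['opening'],robot.hold_point_z)
for n in('scene','top'):
    cv2.imwrite(f'pics/{n}0.png',robot.grab_frame(n)[:,:,::-1]); c=robot.get_calibration(n); print(n,c)
print(robot.get_calibration('wrist'))
E
```

```text
pics
0.0 [ 0.16660353 -0.5238666   0.23814063] [-7.14248249e-04  9.88178806e-01  1.53304058e-01  5.06785785e-05] 0.08818264001446749 0.0187
scene {'camera_matrix': array([[510.54378225,   0.        , 317.52675856],
       [  0.        , 510.54378225, 234.49826573],
       [  0.        ,   0.        ,   1.        ]]), 'k1': -0.09509911607029445, 'R': array([[ 0.58160658,  0.81341405,  0.00955904],
       [ 0.63981685, -0.45016125, -0.62288783],
       [-0.5023626 ,  0.3683917 , -0.78225276]]), 't': array([-0.27529005, -0.340709  ,  1.46545537])}
top {'camera_matrix': array([[542.14455899,   0.        , 315.2831326 ],
       [  0.        , 542.14455899, 241.22414369],
       [  0.        ,   0.        ,   1.        ]]), 'k1': -0.04305579707435514, 'R': array([[-0.01313589, -0.99958081,  0.02580015],
       [-0.99697922,  0.01111764, -0.07686897],
       [ 0.07654991, -0.02673195, -0.99670734]]), 't': array([-0.06145542,  0.54058106,  1.26613719])}
{'camera_matrix': array([[338.64801423,   0.        , 311.76024162],
       [  0.        , 338.64801423, 240.16410392],
       [  0.        ,   0.        ,   1.        ]]), 'k1': -0.038422153559577586, 'hand_eye': array([[ 1.12329856e-03, -9.48017091e-01, -3.18217432e-01,
         8.20877205e-02],
       [ 9.99999291e-01,  1.19065651e-03, -1.71736520e-05,
        -4.27773019e-04],
       [ 3.95168573e-04, -3.18217187e-01,  9.48017756e-01,
        -1.46729472e-01],
       [ 0.00000000e+00,  0.00000000e+00,  0.00000000e+00,
         1.00000000e+00]])}
```

View pics/top0.png

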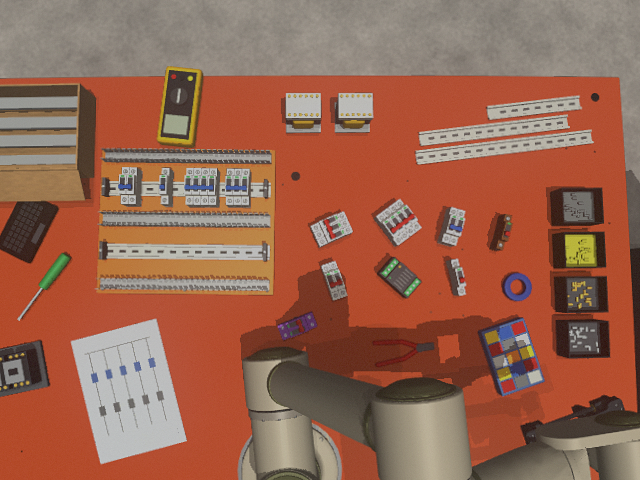

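View pics/scene0.png

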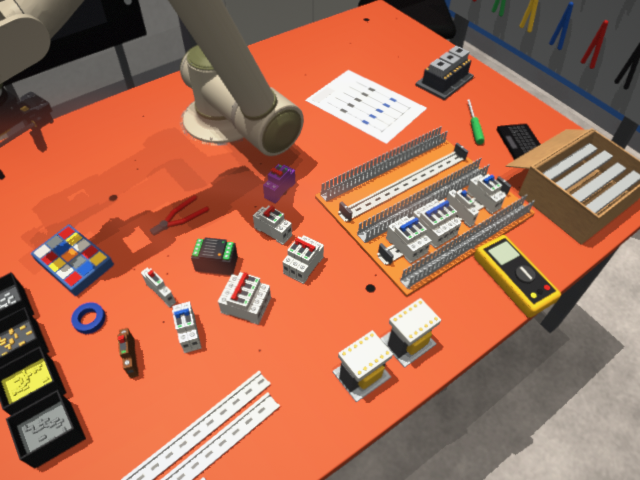

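Top view. Loose things: switches at (331,229), (398,221), (334,280), (457,276). Could be mistaken for them: spare with blue toggle (453,226), brown look-alike (502,231), purple look-alike (297,325), psu (399,277). Breakers on the far rail: (128,187), (165,188), (201,187), (237,187).

```bash
cat > h.py <<'E'
import numpy as np, cv2
from scipy.spatial.transform import Rotation as Ro
from cell import robot
def pose():
    s=robot.sense(); q=np.array(s['tcp_rot']); return np.array(s['eef_pos']),Ro.from_quat(q[[1,2,3,0]]).as_matrix(),s
def cam(n,pr=None):
    c=robot.get_calibration(n); K,k=c['camera_matrix'],c['k1']
    if n!='wrist': return K,k,c['R'],np.array(c['t'])
    p,R=pr; H=c['hand_eye']; Rwc=R@H[:3,:3]; o=R@H[:3,3]+p
    return K,k,Rwc.T,-Rwc.T@o
def ray2plane(C,px,z):
    K,k,R,t=C; px=np.atleast_2d(np.float64(px))
    u=cv2.undistortPoints(px[:,None],K,np.array([k,0,0,0,0.]))[:,0]
    d=np.c_[u,np.ones(len(u))]@R; o=-R.T@t
    return o+d*((z-o[2])/d[:,2])[:,None]
def proj(C,X):
    K,k,R,t=C
    return cv2.projectPoints(np.atleast_2d(np.float64(X)),cv2.Rodrigues(R)[0],t,K,np.array([k,0,0,0,0.]))[0][:,0]
def snap(n,f):
    p,R,s=pose(); im=robot.grab_frame(n)[:,:,::-1].copy(); cv2.imwrite(f'pics/{f}.png',im); return im,cam(n,(p,R))
E
python3 - <<'E'
from h import *
im=cv2.imread('pics/top0.png'); C=cam('top')
print('cam',-C[2].T@C[3])
hsv=cv2.cvtColor(im,cv2.COLOR_BGR2HSV)
m=((hsv[...,1]<70)&(hsv[...,2]>90)).astype(np.uint8)*255
m=cv2.morphologyEx(m,cv2.MORPH_CLOSE,np.ones((5,5)))
for name,(x0,y0,x1,y1) in dict(loose=(305,195,480,305),brk=(100,166,270,208),rail=(100,238,272,264)).items():
    mm=np.zeros_like(m); mm[y0:y1,x0:x1]=m[y0:y1,x0:x1]
    for c in cv2.findContours(mm,cv2.RETR_EXTERNAL,cv2.CHAIN_APPROX_NONE)[0]:
        if cv2.contourArea(c)<60: continue
        b=cv2.boxPoints(cv2.minAreaRect(c)); w=ray2plane(C,b,.05 if name!='rail' else .012)
        print(name,np.round(b.mean(0)),'ctr',w.mean(0).round(3),'sides',np.linalg.norm(w[1]-w[0]).round(3),np.linalg.norm(w[2]-w[1]).round(3),'ang',np.degrees(np.arctan2(*(w[1]-w[0])[[1,0]])).round(1))
a=cv2.resize(im[195:305,300:515],None,fx=3,fy=3,interpolation=cv2.INTER_CUBIC)
b=cv2.resize(im[140:300,92:280],None,fx=3,fy=3,interpolation=cv2.INTER_CUBIC)
cv2.imwrite('pics/c1.png',a); cv2.imwrite('pics/c2.png',b)
E
```

```text
cam [ 0.44121813 -0.03359333  1.30510769]
loose [401. 277.] ctr [ 0.452 -0.265  0.05 ] sides 0.052 0.084 ang -42.8
loose [334. 280.] ctr [ 0.447 -0.109  0.05 ] sides 0.038 0.087 ang -71.1
loose [459. 276.] ctr [ 0.451 -0.401  0.05 ] sides 0.023 0.086 ang -77.9
loose [331. 228.] ctr [ 0.568 -0.104  0.05 ] sides 0.087 0.056 ang -66.7
loose [453. 227.] ctr [ 0.568 -0.391  0.05 ] sides 0.091 0.044 ang -21.8
loose [398. 222.] ctr [ 0.581 -0.262  0.05 ] sides 0.081 0.086 ang -53.9
brk [185. 187.] ctr [0.668 0.235 0.05 ] sides 0.092 0.393 ang 0.7
rail [184. 251.] ctr [0.521 0.244 0.012] sides 0.041 0.403 ang 0.6
```

View pics/c1.png

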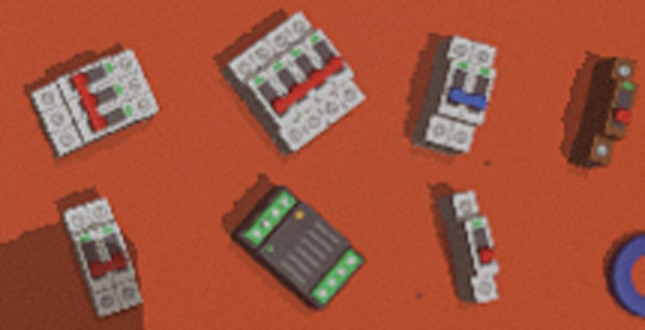

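View pics/c2.png

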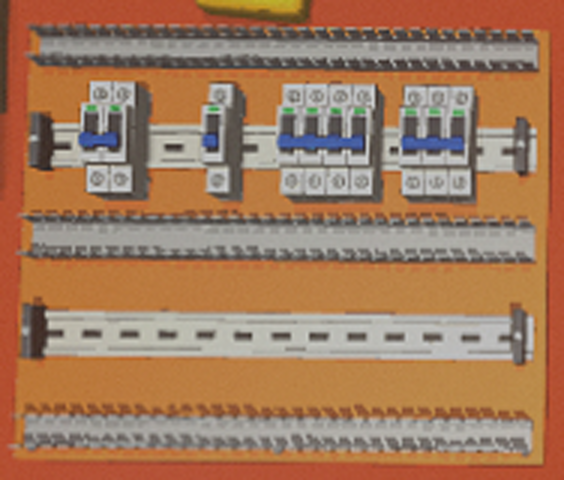

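Crops: switches are iso3 (331,229), iso4 (398,221), iso2 (334,280), iso1 (457,276), all with red toggles on light grey. The spare at (453,226) is blue, and the brown (502,231) and purple (297,325) look-alikes are clearly distinct. The breakers, left to right, are 2, 1, 4, 3 poles. I'll start with iso1, viewing it from directly above.

Request:
jog_arm(
  plan=[
    {"xyz": [0,0,0],"rotation": [0,0,-0.15],"hand": 7},
    {"xyz": [0,0,0],"rotation": [0,0,-0.15],"hand": 7},
    {"xyz": [0,0,0],"rotation": [0,0,-0.15],"hand": 7},
    {"xyz": [0,0,0],"rotation": [0,0,-0.15],"hand": 7},
    {"xyz": [0,0,0],"rotation": [0,0,-0.15],"hand": 7},
    {"xyz": [0,0,0],"rotation": [0,0,-0.15],"hand": 7},
    {"xyz": [0,0,0],"rotation": [0,0,-0.15],"hand": 7},
    {"xyz": [0,0,0],"rotation": [0,0,-0.15],"hand": 7},
  ],
)

```text
time_s: 0.9
eef_pos: [0.1666, -0.524, 0.2384]
tcp_rot: [-0.0, 0.727, 0.687, 0.0]
wrist_force: [-0.5, 0.0, -0.6]
opening: 0.0701
grip_force: 0.0
```

Request:
jog_arm(
  plan=[
    {"xyz": [0,0,0],"rotation": [0,0,-0.14],"hand": 7},
    {"xyz": [0,0,0],"rotation": [0,0,-0.135],"hand": 7},
    {"xyz": [-0.3,4,0],"rotation": [0,0,0],"hand": 7},
    {"xyz": [-0.3,4,0],"rotation": [0,0,0],"hand": 7},
    {"xyz": [-0.3,4,0],"rotation": [0,0,0],"hand": 7},
    {"xyz": [-0.3,4,0],"rotation": [0,0,0],"hand": 7},
    {"xyz": [-0.3,4,1],"rotation": [0,0,0],"hand": 7},
    {"xyz": [-0.3,4,2],"rotation": [0,0,0],"hand": 7},
  ],
)

```text
time_s: 1.7
eef_pos: [0.4069, -0.4911, 0.2094]
tcp_rot: [0.001, 0.628, 0.778, -0.0]
wrist_force: [-0.5, -1.0, 0.7]
opening: 0.0698
grip_force: 0.0
```

Request:
jog_arm(
  plan=[
    {"xyz": [-0.3,4,3],"rotation": [0,0,0],"hand": 7},
    {"xyz": [0,2.4,2.9],"rotation": [0,0,0],"hand": 7},
    {"xyz": [0,0,0],"rotation": [0,0,0],"hand": 7},
    {"xyz": [0,0,0],"rotation": [0,0,0],"hand": 7},
  ],
)

```text
time_s: 2.1
eef_pos: [0.468, -0.4806, 0.1495]
tcp_rot: [-0.001, 0.628, 0.778, 0.0]
wrist_force: [-0.6, -0.0, 0.0]
opening: 0.07
grip_force: 0.0
```

```bash
cat >> h.py <<'E'
def body(C,im,guess,z=.05,r=.07,sat=70,val=90):
    "light low-saturation blob nearest the guess (world): minAreaRect corners cast on plane z"
    hsv=cv2.cvtColor(im,cv2.COLOR_BGR2HSV)
    m=((hsv[...,1]<sat)&(hsv[...,2]>val)).astype(np.uint8)*255
    m=cv2.morphologyEx(m,cv2.MORPH_CLOSE,np.ones((13,13)))
    m=cv2.morphologyEx(m,cv2.MORPH_OPEN,np.ones((7,7)))
    g=proj(C,guess)[0]
    cs=[c for c in cv2.findContours(m,cv2.RETR_EXTERNAL,cv2.CHAIN_APPROX_NONE)[0] if cv2.contourArea(c)>800]
    c=max(cs,key=lambda c:cv2.pointPolygonTest(c,(float(g[0]),float(g[1])),True))
    w=ray2plane(C,c[:,0].astype(float),z)[:,:2]
    r=cv2.minAreaRect((w*1000).astype(np.float32)); b=cv2.boxPoints(r)/1000
    e=[b[1]-b[0],b[2]-b[1]]; L=[np.linalg.norm(v) for v in e]
    return b.mean(0),L,[np.degrees(np.arctan2(v[1],v[0]))for v in e],c
def goto(t,yaw):
    "turn about tool z and shift (tool axes after the turn, cm) to reach TCP t, tool-x yaw deg"
    p,R,s=pose(); y0=np.degrees(np.arctan2(R[1,0],R[0,0])); d=(yaw-y0+180)%360-180
    a=np.radians(yaw); v=np.array(t)-p; X=np.array([np.cos(a),np.sin(a),0]); Y=np.array([np.sin(a),-np.cos(a),0])
    print('at',p.round(4),'yaw',y0.round(2),'turn',-np.radians(d).round(4),'shift cm',(100*np.array([v@X,v@Y,-v[2]])).round(2),'t',s['time_s'],'F',np.round(s['wrist_force'],1))
E
python3 - <<'E'
from h import *
im,C=snap('wrist','w1'); print('cam',-C[2].T@C[3])
for z in(.046,.064):
    r=body(C,im,[.451,-.401,.05],z); print(r[0].round(4),np.round(r[1],4),np.round(r[2],1))
cv2.drawContours(im,[r[3]],-1,(0,255,0),1); cv2.imwrite('pics/w1d.png',im)
E
```

```text
cam [ 0.45007172 -0.39974528  0.29633566]
[ 0.4702 -0.3944] [0.0182 0.041 ] [-77.7  12.3]
[ 0.4688 -0.3948] [0.0169 0.038 ] [-77.7  12.3]
```

View pics/w1d.png

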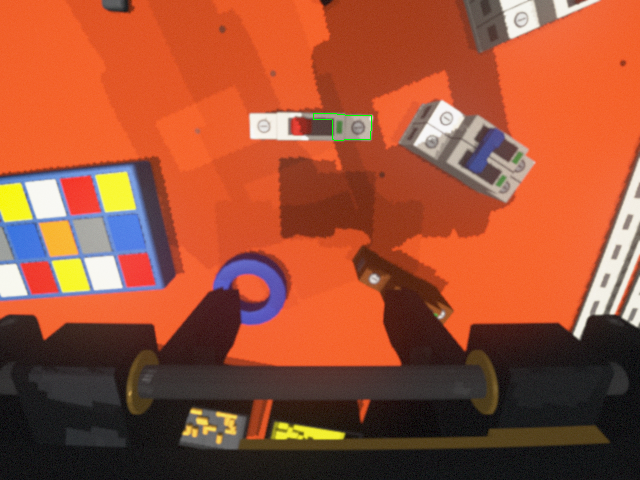

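Nadir wrist view: iso1 lies from (250,115) to (372,140), square to the tool. The red toggle splits my mask, so I'll use the hull of all light pixels in a disc.

```bash
cat >> h.py <<'E'
def body(C,im,guess,z=.05,r=.06,sat=70,val=90):
    hsv=cv2.cvtColor(im,cv2.COLOR_BGR2HSV)
    m=((hsv[...,1]<sat)&(hsv[...,2]>val)).astype(np.uint8)*255
    m=cv2.morphologyEx(m,cv2.MORPH_OPEN,np.ones((3,3)))
    q=np.argwhere(m)[:,::-1].astype(float); w=ray2plane(C,q,z)[:,:2]
    k=np.linalg.norm(w-np.array(guess)[:2],axis=1)<r; w=w[k]
    b=cv2.boxPoints(cv2.minAreaRect((w*1000).astype(np.float32)))/1000
    e=[b[1]-b[0],b[2]-b[1]]
    return b.mean(0),[np.linalg.norm(v) for v in e],[np.degrees(np.arctan2(v[1],v[0]))for v in e],q[k]
E
python3 - <<'E'
from h import *
im=cv2.imread('pics/w1.png'); p,R,s=pose(); C=cam('wrist',(p,R))
for z in(.046,.064):
    r=body(C,im,[.451,-.401,.05],z); print(r[0].round(4),np.round(r[1],4),np.round(r[2],1))
goto([*r[0],.0475],102.3)
E
```

```text
[ 0.4483 -0.3996] [0.0185 0.0862] [-78.8  11.2]
[ 0.4594 -0.3979] [0.0176 0.102 ] [-79.9  10.1]
at [ 0.4676 -0.4813  0.1508] yaw 102.12 turn -0.0031 shift cm [ 8.32  0.97 10.33] t 2.15 F [0.2 0.3 0.2]
```

Request:
jog_arm(
  plan=[
    {"xyz": [2.8,-0.1,0],"rotation": [0,0,0],"hand": 7},
    {"xyz": [2.8,-0.1,0],"rotation": [0,0,0],"hand": 7},
    {"xyz": [2.8,0,1.2],"rotation": [0,0,0],"hand": 7},
    {"xyz": [0,0,3],"rotation": [0,0,0],"hand": 7},
    {"xyz": [0,0,3],"rotation": [0,0,0],"hand": 7},
    {"xyz": [0,0,2],"rotation": [0,0,0],"hand": 7},
    {"xyz": [0,0,1],"rotation": [0,0,0],"hand": 7},
    {"xyz": [0,0,0],"rotation": [0,0,0],"hand": 7},
  ],
)

```text
time_s: 2.95
eef_pos: [0.4479, -0.3996, 0.0481]
tcp_rot: [0.0, 0.629, 0.778, -0.0]
wrist_force: [0.6, -0.3, 0.4]
opening: 0.0701
grip_force: 0.0
```

Request:
jog_arm(
  plan=[
    {"xyz": [0,0,0],"rotation": [0,0,0],"hand": 3},
    {"xyz": [0,0,0],"rotation": [0,0,0],"hand": 3},
    {"xyz": [0,0,0],"rotation": [0,0,0],"hand": 3},
    {"xyz": [0,0,0],"rotation": [0,0,0],"hand": 3},
    {"xyz": [0,0,0],"rotation": [0,0,0],"hand": 3},
    {"xyz": [0,0,0],"rotation": [0,0,0],"hand": 3},
  ],
)

```text
time_s: 3.55
eef_pos: [0.4488, -0.3994, 0.0487]
tcp_rot: [0.001, 0.628, 0.778, -0.0]
wrist_force: [-1.1, -0.7, 6.0]
opening: 0.0447
grip_force: 30.0
```

Request:
jog_arm(
  plan=[
    {"xyz": [0,0,-1],"rotation": [0,0,0],"hand": 3},
    {"xyz": [0,0,-3.5],"rotation": [0,0,0],"hand": 3},
    {"xyz": [0,0,-4],"rotation": [0,0,0],"hand": 3},
    {"xyz": [0,0,-4],"rotation": [0,0,0],"hand": 3},
    {"xyz": [0,0,-2.6],"rotation": [0,0,0.1],"hand": 3},
    {"xyz": [0,0,0],"rotation": [0,0,0.112],"hand": 3},
    {"xyz": [4,0.5,0],"rotation": [0,0,0],"hand": 3},
    {"xyz": [4,0.5,0],"rotation": [0,0,0],"hand": 3},
  ],
)

```text
time_s: 4.35
eef_pos: [0.4582, -0.3183, 0.199]
tcp_rot: [-0.0, 0.708, 0.706, 0.0]
wrist_force: [0.7, 0.1, -1.4]
opening: 0.0446
grip_force: 30.0
```

Request:
jog_arm(
  plan=[
    {"xyz": [4,0.5,0],"rotation": [0,0,0],"hand": 3},
    {"xyz": [4,0.5,0],"rotation": [0,0,0],"hand": 3},
    {"xyz": [4,0.5,0],"rotation": [0,0,0],"hand": 3},
    {"xyz": [4,0.5,0],"rotation": [0,0,0],"hand": 3},
    {"xyz": [4,0.5,0],"rotation": [0,0,0],"hand": 3},
    {"xyz": [4,0.5,0],"rotation": [0,0,0],"hand": 3},
    {"xyz": [4,0.5,0],"rotation": [0,0,0],"hand": 3},
    {"xyz": [4,0.5,0],"rotation": [0,0,0],"hand": 3},
  ],
)

```text
time_s: 5.15
eef_pos: [0.4983, 0.0027, 0.1993]
tcp_rot: [0.0, 0.707, 0.707, 0.0]
wrist_force: [0.4, -1.4, -0.1]
opening: 0.0445
grip_force: 30.0
```

Request:
jog_arm(
  plan=[
    {"xyz": [4,0.5,0],"rotation": [0,0,0],"hand": 3},
    {"xyz": [4,0.5,0],"rotation": [0,0,0],"hand": 3},
    {"xyz": [4,0.5,0],"rotation": [0,0,0],"hand": 3},
    {"xyz": [3.8,0.5,0],"rotation": [0,0,0],"hand": 3},
    {"xyz": [0,0,0],"rotation": [0,0,0],"hand": 3},
    {"xyz": [0,0,0],"rotation": [0,0,0],"hand": 3},
  ],
)

```text
time_s: 5.75
eef_pos: [0.5182, 0.1594, 0.1989]
tcp_rot: [0.0, 0.707, 0.708, -0.0]
wrist_force: [-0.4, 0.3, -1.1]
opening: 0.0446
grip_force: 30.0
```

```bash
python3 - <<'E'
from h import *
im,C=snap('wrist','w2'); print('cam',-C[2].T@C[3]); np.save('C2.npy',np.array(pose()[:2],object),allow_pickle=True)
goto([.52,.28,.07],90)
E
```

```text
cam [0.51750506 0.24234182 0.34562654]Traceback (most recent call last):
  File "<stdin>", line 2, in <module>
ValueError: could not broadcast input array from shape (3,3) into shape (3,)
```

View pics/w2.png

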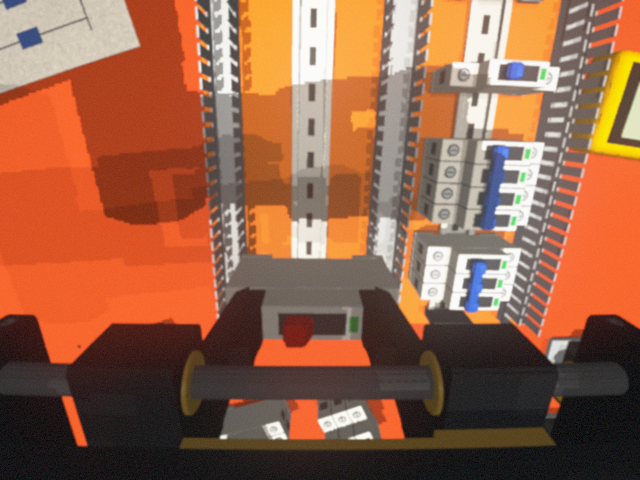

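```bash
python3 - <<'E'
from h import *
im=cv2.imread('pics/w2.png'); p,R,s=pose(); C=cam('wrist',(p,R)); o=-C[2].T@C[3]
hsv=cv2.cvtColor(im,cv2.COLOR_BGR2HSV)
# rail edges
L=[]
for r in range(5,245,6):
    row=hsv[r]; ok=row[:,1]<90
    c=310; 
    a=[i for i in range(270,355) if ok[i]]
    L.append((r,a[0],a[-1]))
L=np.array(L,float)
for z in(.0145,.0195):
    l=ray2plane(C,L[:,[1,0]],z); rr=ray2plane(C,L[:,[2,0]],z); 
    w=rr[:,0]-l[:,0]; g=abs(w-np.median(w))<.002
    m=(l+rr)[g]/2; f=np.polyfit(m[:,1],m[:,0],1); print('rail z',z,'width',np.median(w).round(4),'x=',f.round(4),g.sum(),'resid',np.std(m[:,0]-np.polyval(f,m[:,1])).round(4))
b=((hsv[...,0]>100)&(hsv[...,0]<130)&(hsv[...,1]>150)).astype(np.uint8); b[:,:400]=0
n,lab,st,ce=cv2.connectedComponentsWithStats(b)
for i in range(1,n):
    if st[i,4]<80: continue
    q=np.argwhere(lab==i)[:,::-1].astype(float)
    for z in(.0785,.0885):
        w=ray2plane(C,q,z); print(ce[i].round(),'z',z,'y',np.percentile(w[:,1],[1,50,99]).round(4),'x',np.percentile(w[:,0],[1,50,99]).round(4))
E
```

```text
rail z 0.0145 width 0.0349 x= [0.0203 0.5112] 40 resid 0.0002
rail z 0.0195 width 0.0344 x= [0.0203 0.5113] 40 resid 0.0002
[476. 287.] z 0.0785 y [0.086  0.109  0.1318] x [0.6573 0.6616 0.6663]
[476. 287.] z 0.0885 y [0.0918 0.114  0.1359] x [0.6521 0.6562 0.6607]
```

```bash
python3 - <<'E'
from h import *
im=cv2.imread('pics/w2.png'); p,R,s=pose(); C=cam('wrist',(p,R)); o=-C[2].T@C[3]; print(o)
hsv=cv2.cvtColor(im,cv2.COLOR_BGR2HSV); print(hsv[70,515],hsv[187,497],hsv[285,476])
b=((hsv[...,0]>95)&(hsv[...,0]<140)&(hsv[...,1]>120)&(hsv[...,2]>60)).astype(np.uint8); b[:,:420]=0; b[:,540:]=0;b[320:]=0
n,lab,st,ce=cv2.connectedComponentsWithStats(b)
for i in range(1,n):
    if st[i,4]<60: continue
    q=np.argwhere(lab==i)[:,::-1].astype(float)
    for z in(.0785,.0885):
        w=ray2plane(C,q,z); print(ce[i].round(),'z',z,'y',np.percentile(w[:,1],[1,50,99]).round(4),'x',np.percentile(w[:,0],[1,50,99]).round(4))
E
```

```text
[0.51769969 0.24155194 0.34561776]
[114 138 228] [113 139 150] [111 160 231]
[516.  70.] z 0.0785 y [0.2775 0.2828 0.2875] x [0.6617 0.6658 0.6705]
[516.  70.] z 0.0885 y [0.2762 0.2813 0.2858] x [0.6563 0.6603 0.6648]
[502. 151.] z 0.0785 y [0.2208 0.2253 0.2283] x [0.6588 0.6651 0.6694]
[502. 151.] z 0.0885 y [0.2216 0.2259 0.2288] x [0.6535 0.6596 0.6638]
[493. 197.] z 0.0785 y [0.164  0.1883 0.2177] x [0.6599 0.6636 0.6685]
[493. 197.] z 0.0885 y [0.1669 0.1903 0.2186] x [0.6546 0.6581 0.6629]
[475. 286.] z 0.0785 y [0.086  0.11   0.1327] x [0.6555 0.6612 0.6671]
[475. 286.] z 0.0885 y [0.0918 0.1149 0.1368] x [0.6504 0.6559 0.6615]
```

```bash
python3 - <<'E'
from h import *
im=cv2.imread('pics/w2.png'); p,R,s=pose(); C=cam('wrist',(p,R))
g=cv2.cvtColor(im,cv2.COLOR_BGR2GRAY); print(g[240:350,342]); print(im[325:350,345].tolist())
for px in [(345,r) for r in (303,306,338,341)]: print(px,(ray2plane(C,[px],p[2]+.0153)[0]-p).round(4))
goto([.517,.2847,.0632],88.84)
E
```

```text
[159 163 168 174 180 175 176 177 177 177 175 175 176 176 176 174 175 171
 155 123 109 110 104 108 112 110 106 108 103 104 107 106 111 109 107 105
 107 105 110 107 104 104 104 108 105 102 105 104 110 108 106 104 102 103
 107 103 104 102 106 100 102 100 104 104 104 109 121 133 139 132 128 122
 120  99  71  61  55  53  55  56  53  56  59  55  55  57  55  53  53  57
  59  57  59  59  79 109 139 147 149 148 147 143 140 143 137 142 140 142
 142 141]
[[87, 94, 102], [87, 95, 105], [86, 91, 105], [86, 94, 103], [89, 97, 107], [94, 99, 108], [103, 106, 120], [103, 109, 120], [106, 112, 122], [112, 120, 130], [124, 134, 144], [137, 149, 160], [146, 155, 166], [142, 153, 170], [119, 137, 200], [89, 121, 234], [60, 105, 246], [51, 104, 248], [50, 104, 248], [54, 106, 248], [52, 105, 247], [47, 102, 246], [52, 105, 247], [49, 102, 247], [45, 101, 246]]
(345, 303) [0.0138 0.01   0.0153]
(345, 306) [0.0138 0.0085 0.0153]
(345, 338) [ 0.0144 -0.0079  0.0153]
(345, 341) [ 0.0145 -0.0095  0.0153]
at [0.5183 0.1586 0.1989] yaw 90.02 turn 0.0205 shift cm [12.6  -0.38 13.57] t 5.8 F [-0.6  0.6 -0.4]
```

Request:
jog_arm(
  plan=[
    {"xyz": [0,0,0],"rotation": [0,0,0.02],"hand": 3},
    {"xyz": [4.2,-0.2,0],"rotation": [0,0,0],"hand": 3},
    {"xyz": [4.2,-0.2,0],"rotation": [0,0,0],"hand": 3},
    {"xyz": [4.2,0,2],"rotation": [0,0,0],"hand": 3},
    {"xyz": [0,0,4],"rotation": [0,0,0],"hand": 3},
    {"xyz": [0,0,4],"rotation": [0,0,0],"hand": 3},
    {"xyz": [0,0,2],"rotation": [0,0,0],"hand": 3},
    {"xyz": [0,0,0],"rotation": [0,0,0],"hand": 3},
  ],
)

```text
time_s: 6.6
eef_pos: [0.516, 0.2836, 0.0762]
tcp_rot: [-0.001, 0.715, 0.699, -0.003]
wrist_force: [0.3, -0.6, -1.8]
opening: 0.0447
grip_force: 30.0
```

Request:
jog_arm(
  plan=[
    {"xyz": [0,0,0.5],"rotation": [0,0,0],"hand": 3},
    {"xyz": [0,0,0.5],"rotation": [0,0,0],"hand": 3},
    {"xyz": [0,0,0.3],"rotation": [0,0,0],"hand": 3},
    {"xyz": [0,0,0.2],"rotation": [0,0,0],"hand": 3},
    {"xyz": [0,0,0],"rotation": [0,0,0],"hand": 3},
  ],
)

```text
time_s: 7.1
eef_pos: [0.5171, 0.285, 0.064]
tcp_rot: [0.0, 0.714, 0.7, 0.0]
wrist_force: [-0.9, -0.2, -0.1]
opening: 0.0449
grip_force: 30.0
```

```bash
python3 -c "
from h import *
goto([.517,.2847,.0632],88.84)"
```

```text
at [0.5171 0.285  0.064 ] yaw 88.85 turn 0.0002 shift cm [-0.03 -0.01  0.08] t 7.1 F [-0.9 -0.2 -0.1]
```

Request:
jog_arm(
  plan=[
    {"xyz": [0,0,0.1],"rotation": [0,0,0],"hand": 3},
    {"xyz": [0,0,0],"rotation": [0,0,0],"hand": 3},
  ],
)

```text
time_s: 7.3
eef_pos: [0.5172, 0.2851, 0.0632]
tcp_rot: [0.0, 0.714, 0.7, 0.0]
wrist_force: [-0.9, 0.4, 1.3]
opening: 0.0443
grip_force: 30.0
```

Request:
jog_arm(
  plan=[
    {"xyz": [0,0,0.1],"rotation": [0,0,0],"hand": 3},
    {"xyz": [0,0,0],"rotation": [0,0,0],"hand": 3},
  ],
)

```text
time_s: 7.5
eef_pos: [0.5172, 0.2852, 0.0632]
tcp_rot: [0.0, 0.714, 0.7, 0.001]
wrist_force: [-3.2, -1.4, 9.7]
opening: 0.0445
grip_force: 30.0
```

Request:
jog_arm(
  plan=[
    {"xyz": [0,0,0],"rotation": [0,0,0],"hand": 6.5},
    {"xyz": [0,0,0],"rotation": [0,0,0],"hand": 6.5},
    {"xyz": [0,0,0],"rotation": [0,0,0],"hand": 6.5},
    {"xyz": [0,0,-3],"rotation": [0,0,0],"hand": 6.5},
    {"xyz": [0,0,-4],"rotation": [0,0,0],"hand": 6.5},
    {"xyz": [0,0,-4],"rotation": [0,0,0],"hand": 6.5},
    {"xyz": [-2,0,-2.5],"rotation": [0,0,0],"hand": 6.5},
    {"xyz": [-3,0,0],"rotation": [0,0,0],"hand": 6.5},
  ],
)

```text
time_s: 8.3
eef_pos: [0.5172, 0.2357, 0.2003]
tcp_rot: [0.002, 0.713, 0.701, 0.003]
wrist_force: [0.3, -0.8, -0.8]
opening: 0.065
grip_force: 0.0
```

Request:
jog_arm(
  plan=[
    {"xyz": [0,0,0],"rotation": [0,0,0],"hand": 7},
    {"xyz": [0,0,0],"rotation": [0,0,0],"hand": 7},
  ],
)

```text
time_s: 8.5
eef_pos: [0.516, 0.2349, 0.1966]
tcp_rot: [-0.0, 0.715, 0.7, -0.0]
wrist_force: [0.4, 0.5, -0.4]
opening: 0.0703
grip_force: 0.0
```

```bash
cat >> h.py <<'E'
def toggles(C,im,z=.0885,xmin=.6):
    hsv=cv2.cvtColor(im,cv2.COLOR_BGR2HSV); h,s,v=cv2.split(hsv)
    o=-C[2].T@C[3]
    for nm,m in(('blue',(h>95)&(h<140)&(s>120)&(v>60)),('red',((h>172)|(h<4))&(s>150)&(v<200))):
        n,lab,st,ce=cv2.connectedComponentsWithStats(m.astype(np.uint8))
        for i in range(1,n):
            if st[i,4]<60: continue
            q=np.argwhere(lab==i)[:,::-1].astype(float); w=ray2plane(C,q,z); w2=ray2plane(C,q,z-.01)
            if not(.45<w[:,0].mean()<.75 and .05<w[:,1].mean()<.42): continue
            a,b=np.percentile(w[:,1],[1,99]); c,d=np.percentile(w2[:,1],[1,99])
            lo=a if a<o[1] else c; hi=b if b>o[1] else d
            print(nm,ce[i].round(),'y',lo.round(4),hi.round(4),'mid',((lo+hi)/2).round(4),'x',np.median(w[:,0]).round(4))
E
python3 - <<'E'
from h import *
im,C=snap('wrist','w3'); print('cam',-C[2].T@C[3])
toggles(C,im)
b=body(C,im,[.517,.285,.06],.0605,.05); print(b[0],b[1],b[2])
goto([.447,-.109,.15],108.9)
E
```

```text
cam [0.51721813 0.31776299 0.34333778]
blue [521.  51.] y 0.3538 0.3799 mid 0.3668 x 0.6611
blue [504. 174.] y 0.2779 0.2857 mid 0.2818 x 0.6612
blue [484. 274.] y 0.167 0.227 mid 0.197 x 0.6574
red [303. 172.] y 0.2811 0.2897 mid 0.2854 x 0.5095
[0.5168495 0.2850322] [np.float32(0.09451756), np.float32(0.07778785)] [np.float32(-56.023872), np.float32(33.976173)]
at [0.516  0.2354 0.1964] yaw 88.84 turn -0.3501 shift cm [-30.35 -17.68   4.64] t 8.55 F [-0.  -0.  -0.4]
```

View pics/w3.png

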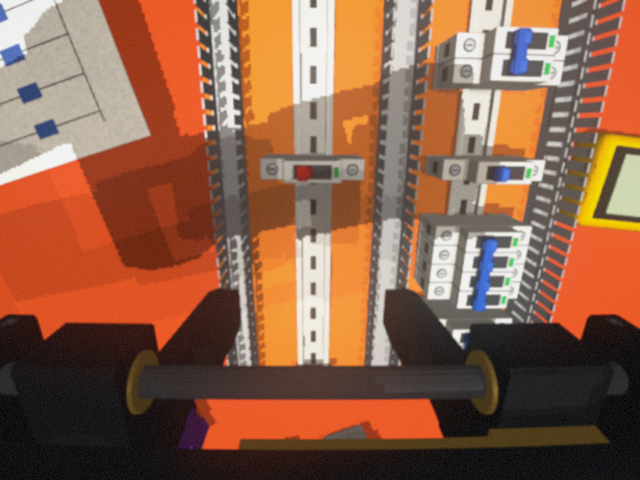

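iso1 sits on the rail at (312,170), in line with the one-pole breaker at (500,172): y is 0.2854 against a target of about 0.285. Next is iso2.

Request:
jog_arm(
  plan=[
    {"xyz": [0,0,0],"rotation": [0,0,-0.12],"hand": 7},
    {"xyz": [0,0,0],"rotation": [0,0,-0.12],"hand": 7},
    {"xyz": [0,0,0],"rotation": [0,0,-0.11],"hand": 7},
    {"xyz": [-3.9,-1.8,0],"rotation": [0,0,0],"hand": 7},
    {"xyz": [-3.9,-1.8,0],"rotation": [0,0,0],"hand": 7},
    {"xyz": [-3.9,-1.8,0],"rotation": [0,0,0],"hand": 7},
    {"xyz": [-3.9,-1.8,0],"rotation": [0,0,0],"hand": 7},
    {"xyz": [-3.9,-1.8,0],"rotation": [0,0,0],"hand": 7},
  ],
)

```text
time_s: 9.35
eef_pos: [0.4939, 0.0207, 0.1964]
tcp_rot: [-0.0, 0.581, 0.814, -0.0]
wrist_force: [-0.7, -1.6, -0.0]
opening: 0.0701
grip_force: 0.0
```

Request:
jog_arm(
  plan=[
    {"xyz": [-3.9,-1.8,0],"rotation": [0,0,0],"hand": 7},
    {"xyz": [-3.9,-1.8,0],"rotation": [0,0,0],"hand": 7},
    {"xyz": [-3.9,-1.8,1],"rotation": [0,0,0],"hand": 7},
    {"xyz": [-3.8,-1.7,2],"rotation": [0,0,0],"hand": 7},
    {"xyz": [-3.5,-1.6,1.6],"rotation": [0,0,0],"hand": 7},
    {"xyz": [0,0,0],"rotation": [0,0,0],"hand": 7},
    {"xyz": [0,0,0],"rotation": [0,0,0],"hand": 7},
  ],
)

```text
time_s: 10.05
eef_pos: [0.4736, -0.1862, 0.1502]
tcp_rot: [-0.001, 0.582, 0.813, 0.0]
wrist_force: [-0.3, 0.9, 0.3]
opening: 0.07
grip_force: 0.0
```

```bash
cat > look.py <<'E'
import sys
from h import *
f,x,y=sys.argv[1],float(sys.argv[2]),float(sys.argv[3])
im,C=snap('wrist',f); print('cam',-C[2].T@C[3])
for z in(.046,.055):
    r=body(C,im,[x,y],z,float(sys.argv[4])); print(z,r[0].round(4),np.round(r[1],4),np.round(r[2],1))
for q in r[3].astype(int): im[q[1],q[0]]=(0,255,0)
cv2.imwrite(f'pics/{f}d.png',im)
r=body(C,im if 0 else cv2.imread(f'pics/{f}.png'),[x,y],.046,float(sys.argv[4])); i=int(np.argmin(r[1])) if len(sys.argv)<6 else int(sys.argv[5])
goto([*r[0],.048],r[2][i]%180)
goto([*r[0],.048],r[2][i]%180-180)
E
python3 look.py w4 .447 -.109 .06
```

```text
cam [ 0.44639543 -0.10798749  0.297035  ]
0.046 [ 0.4441 -0.1079] [0.0372 0.0858] [-71.1  18.9]
0.055 [ 0.4442 -0.1079] [0.0358 0.0827] [-71.1  18.9]
at [ 0.4738 -0.1856  0.1507] yaw 108.94 turn 0.0006 shift cm [ 8.31 -0.29 10.27] t 10.1 F [ 0.6  0.7 -0.5]
at [ 0.4738 -0.1856  0.1507] yaw 108.94 turn -3.141 shift cm [-8.31  0.29 10.27] t 10.1 F [ 0.6  0.7 -0.5]
```

Clean: sizes 37 × 86 mm at shoulder height. Grasp it and carry it to the plate.

Request:
jog_arm(
  plan=[
    {"xyz": [2.8,-0.1,0],"rotation": [0,0,0],"hand": 7},
    {"xyz": [2.8,-0.1,0],"rotation": [0,0,0],"hand": 7},
    {"xyz": [2.7,-0.1,1.2],"rotation": [0,0,0],"hand": 7},
    {"xyz": [0,0,3],"rotation": [0,0,0],"hand": 7},
    {"xyz": [0,0,3],"rotation": [0,0,0],"hand": 7},
    {"xyz": [0,0,2],"rotation": [0,0,0],"hand": 7},
    {"xyz": [0,0,1],"rotation": [0,0,0],"hand": 7},
    {"xyz": [0,0,0],"rotation": [0,0,0],"hand": 7},
  ],
)

```text
time_s: 10.9
eef_pos: [0.4436, -0.1079, 0.0485]
tcp_rot: [-0.001, 0.581, 0.814, -0.0]
wrist_force: [0.0, 0.5, 0.8]
opening: 0.0701
grip_force: 0.0
```

Request:
jog_arm(
  plan=[
    {"xyz": [0,0,0],"rotation": [0,0,0],"hand": 3},
    {"xyz": [0,0,0],"rotation": [0,0,0],"hand": 3},
    {"xyz": [0,0,0],"rotation": [0,0,0],"hand": 3},
    {"xyz": [0,0,0],"rotation": [0,0,0],"hand": 3},
    {"xyz": [0,0,0],"rotation": [0,0,0],"hand": 3},
    {"xyz": [0,0,0],"rotation": [0,0,0],"hand": 3},
  ],
)

```text
time_s: 11.5
eef_pos: [0.4442, -0.1091, 0.0495]
tcp_rot: [0.001, 0.581, 0.814, 0.0]
wrist_force: [0.8, 2.0, 7.1]
opening: 0.0449
grip_force: 30.0
```

```bash
python3 -c "
from h import *
goto([.5187,.3693,.20],88.84)"
```

```text
at [ 0.4442 -0.1091  0.0495] yaw 108.9 turn 0.3501 shift cm [ 47.98   6.48 -15.05] t 11.5 F [0.8 2.  7.1]
```

Request:
jog_arm(
  plan=[
    {"xyz": [0,0,-1],"rotation": [0,0,0],"hand": 3},
    {"xyz": [0,0,-4],"rotation": [0,0,0],"hand": 3},
    {"xyz": [0,0,-4],"rotation": [0,0,0.12],"hand": 3},
    {"xyz": [0,0,-4],"rotation": [0,0,0.12],"hand": 3},
    {"xyz": [0,0,-2],"rotation": [0,0,0.11],"hand": 3},
    {"xyz": [4,0.5,0],"rotation": [0,0,0],"hand": 3},
    {"xyz": [4,0.5,0],"rotation": [0,0,0],"hand": 3},
    {"xyz": [4,0.5,0],"rotation": [0,0,0],"hand": 3},
  ],
)

```text
time_s: 12.3
eef_pos: [0.4606, 0.0119, 0.1994]
tcp_rot: [-0.0, 0.715, 0.7, -0.0]
wrist_force: [-0.0, -0.7, -3.2]
opening: 0.0448
grip_force: 30.0
```

Request:
jog_arm(
  plan=[
    {"xyz": [4,0.5,0],"rotation": [0,0,0],"hand": 3},
    {"xyz": [4,0.5,0],"rotation": [0,0,0],"hand": 3},
    {"xyz": [4,0.6,0],"rotation": [0,0,0],"hand": 3},
    {"xyz": [4,0.6,0],"rotation": [0,0,0],"hand": 3},
    {"xyz": [4,0.6,0],"rotation": [0,0,0],"hand": 3},
    {"xyz": [4,0.6,0],"rotation": [0,0,0],"hand": 3},
    {"xyz": [4,0.6,0],"rotation": [0,0,0],"hand": 3},
    {"xyz": [4,0.6,0],"rotation": [0,0,0],"hand": 3},
  ],
)

```text
time_s: 13.1
eef_pos: [0.513, 0.3312, 0.1991]
tcp_rot: [-0.0, 0.714, 0.7, -0.001]
wrist_force: [-0.3, -0.8, -2.3]
opening: 0.0445
grip_force: 30.0
```

Request:
jog_arm(
  plan=[
    {"xyz": [3.6,0.4,0],"rotation": [0,0,0],"hand": 3},
    {"xyz": [0,0,0],"rotation": [0,0,0],"hand": 3},
    {"xyz": [0,0,0],"rotation": [0,0,0],"hand": 3},
  ],
)

```text
time_s: 13.4
eef_pos: [0.5176, 0.3657, 0.1985]
tcp_rot: [-0.0, 0.714, 0.7, -0.001]
wrist_force: [0.4, 0.4, -2.4]
opening: 0.0447
grip_force: 30.0
```

```bash
python3 - <<'E'
from h import *
goto([.5187,.3693,.064],88.84)
im,C=snap('wrist','w5'); p=pose()[0]
g=cv2.cvtColor(im,cv2.COLOR_BGR2GRAY)
for c in(270,345): 
  e=np.abs(np.diff(cv2.GaussianBlur(g,(1,5),0)[:,c].astype(int))); rows=[r for r in range(230,370) if e[r]>6 and e[r]==e[max(0,r-3):r+4].max()]
  for r in rows: print(c,r,e[r],(ray2plane(C,[(c,r)],p[2]+.0148)[0]-p).round(4))
E
```

```text
at [0.5176 0.3657 0.1985] yaw 88.92 turn 0.0014 shift cm [ 0.36  0.1  13.45] t 13.4 F [ 0.4  0.4 -2.4]
270 319 8 [-0.0195  0.0029  0.0148]
270 320 8 [-0.0195  0.0023  0.0148]
270 322 8 [-0.0196  0.0013  0.0148]
270 323 8 [-0.0196  0.0008  0.0148]
270 352 19 [-0.0206 -0.0147  0.0148]
270 353 19 [-0.0206 -0.0153  0.0148]
270 365 38 [-0.021  -0.0221  0.0148]
345 292 18 [0.0137 0.0157 0.0148]
345 314 11 [0.0139 0.0049 0.0148]
345 315 11 [0.0139 0.0044 0.0148]
345 319 9 [0.0139 0.0023 0.0148]
345 322 9 [0.014  0.0008 0.0148]
345 323 9 [0.014  0.0003 0.0148]
345 327 7 [ 0.014  -0.0018  0.0148]
345 353 19 [ 0.0142 -0.0158  0.0148]
345 365 38 [ 0.0143 -0.0226  0.0148]
```

View pics/w5.png

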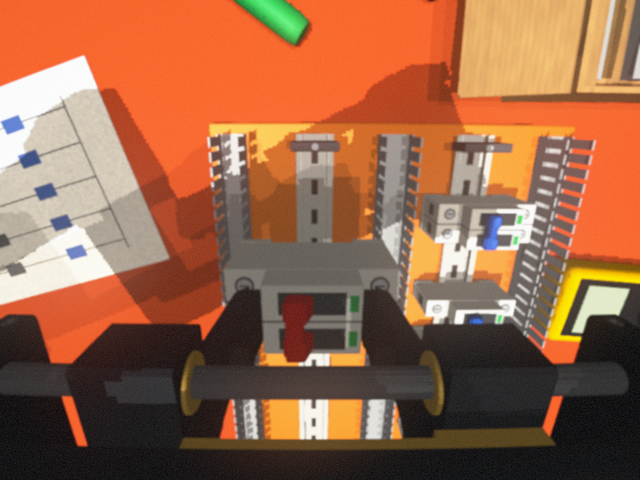

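```bash
python3 - <<'E'
from h import *
im=cv2.imread('pics/w5.png'); p,R,s=pose(); C=cam('wrist',(p,R)); g=cv2.cvtColor(im,cv2.COLOR_BGR2GRAY).astype(int)
print(g[255:360,272:282].mean(1).round().astype(int).tolist())
for r in(268,272,276,352): print(r,(ray2plane(C,[(277,r)],p[2]+.0148)[0]-p).round(4))
toggles(C,im)
E
```

```text
[98, 99, 98, 101, 100, 100, 99, 99, 100, 99, 99, 99, 101, 103, 104, 102, 98, 99, 100, 99, 99, 99, 99, 99, 98, 99, 99, 100, 100, 103, 108, 116, 121, 121, 122, 121, 119, 110, 98, 91, 90, 90, 90, 91, 92, 90, 92, 91, 91, 92, 92, 93, 93, 92, 93, 93, 96, 94, 97, 101, 111, 118, 121, 120, 117, 102, 89, 93, 110, 118, 122, 122, 119, 112, 105, 99, 100, 99, 100, 102, 100, 100, 101, 101, 101, 104, 104, 103, 104, 104, 105, 105, 105, 108, 113, 117, 120, 126, 152, 179, 187, 188, 189, 188, 188]
268 [-0.0149  0.0266  0.0148]
272 [-0.015   0.0248  0.0148]
276 [-0.0151  0.023   0.0148]
352 [-0.0172 -0.0157  0.0148]
blue [493. 234.] y 0.3525 0.3758 mid 0.3641 x 0.6625
blue [476. 321.] y 0.2821 0.2811 mid 0.2816 x 0.6594
red [297. 326.] y 0.2478 0.3069 mid 0.2773 x 0.5017
```

Request:
jog_arm(
  plan=[
    {"xyz": [0.15,0.1,1],"rotation": [0,0,0],"hand": 3},
    {"xyz": [0,0,4],"rotation": [0,0,0],"hand": 3},
    {"xyz": [0,0,4],"rotation": [0,0,0],"hand": 3},
    {"xyz": [0,0,3],"rotation": [0,0,0],"hand": 3},
    {"xyz": [0,0,0.8],"rotation": [0,0,0],"hand": 3},
    {"xyz": [0,0,0.4],"rotation": [0,0,0],"hand": 3},
    {"xyz": [0,0,0.1],"rotation": [0,0,0],"hand": 3},
    {"xyz": [0,0,0],"rotation": [0,0,0],"hand": 3},
  ],
)

```text
time_s: 14.25
eef_pos: [0.5198, 0.3673, 0.0673]
tcp_rot: [0.0, 0.714, 0.7, 0.001]
wrist_force: [0.1, 0.0, -2.0]
opening: 0.0447
grip_force: 30.0
```

Request:
jog_arm(
  plan=[
    {"xyz": [0,0,0.1],"rotation": [0,0,0],"hand": 3},
    {"xyz": [0,0,0],"rotation": [0,0,0],"hand": 3},
  ],
)

```text
time_s: 14.45
eef_pos: [0.5194, 0.3672, 0.0655]
tcp_rot: [0.0, 0.714, 0.7, 0.001]
wrist_force: [0.2, 0.7, -2.6]
opening: 0.0448
grip_force: 30.0
```

```bash
python3 -c "
from h import *
goto([.5187,.3673,.0637],88.84)"
```

```text
at [0.5194 0.3672 0.0655] yaw 88.86 turn 0.0003 shift cm [ 0.01 -0.07  0.18] t 14.45 F [ 0.2  0.7 -2.6]
```

Request:
jog_arm(
  plan=[
    {"xyz": [0,-0.05,0.1],"rotation": [0,0,0],"hand": 3},
    {"xyz": [0,0,0.1],"rotation": [0,0,0],"hand": 3},
    {"xyz": [0,0,0],"rotation": [0,0,0],"hand": 3},
  ],
)

```text
time_s: 14.75
eef_pos: [0.5188, 0.3673, 0.0641]
tcp_rot: [0.0, 0.714, 0.7, 0.001]
wrist_force: [-3.5, -0.9, 5.1]
opening: 0.0444
grip_force: 30.0
```

Request:
jog_arm(
  plan=[
    {"xyz": [0,0,0.1],"rotation": [0,0,0],"hand": 3},
    {"xyz": [0,0,0],"rotation": [0,0,0],"hand": 3},
  ],
)

```text
time_s: 14.95
eef_pos: [0.5188, 0.3674, 0.0641]
tcp_rot: [0.0, 0.714, 0.7, 0.001]
wrist_force: [-4.0, -2.7, 13.1]
opening: 0.045
grip_force: 30.0
```

Request:
jog_arm(
  plan=[
    {"xyz": [0,0,0],"rotation": [0,0,0],"hand": 6.5},
    {"xyz": [0,0,0],"rotation": [0,0,0],"hand": 6.5},
    {"xyz": [0,0,0],"rotation": [0,0,0],"hand": 6.5},
    {"xyz": [0,0,-3],"rotation": [0,0,0],"hand": 6.5},
    {"xyz": [0,0,-4],"rotation": [0,0,0],"hand": 6.5},
    {"xyz": [0,0,-4],"rotation": [0,0,0],"hand": 6.5},
    {"xyz": [-3.5,0,-2.5],"rotation": [0,0,0],"hand": 6.5},
    {"xyz": [-4,0,0],"rotation": [0,0,0],"hand": 6.5},
  ],
)

```text
time_s: 15.75
eef_pos: [0.5182, 0.2925, 0.2003]
tcp_rot: [0.002, 0.713, 0.701, 0.003]
wrist_force: [0.8, -0.1, -0.3]
opening: 0.0649
grip_force: 0.0
```

Request:
jog_arm(
  plan=[
    {"xyz": [0,0,0],"rotation": [0,0,0],"hand": 7},
    {"xyz": [0,0,0],"rotation": [0,0,0],"hand": 7},
  ],
)

```text
time_s: 15.95
eef_pos: [0.5173, 0.2917, 0.1969]
tcp_rot: [-0.0, 0.715, 0.7, 0.0]
wrist_force: [-0.4, 0.9, -0.4]
opening: 0.0696
grip_force: 0.0
```

```bash
python3 - <<'E'
from h import *
im,C=snap('wrist','w6'); print('cam',-C[2].T@C[3])
toggles(C,im)
a=np.radians(126-90+90); c=np.array([.581,-.262])
goto([*(c-.082*np.array([np.cos(np.radians(126)),np.sin(np.radians(126))])),.15],126)
E
```

```text
cam [0.51844166 0.37453448 0.3435995 ]
blue [508. 136.] y 0.3532 0.38 mid 0.3666 x 0.661
blue [489. 244.] y 0.2781 0.2842 mid 0.2811 x 0.6593
blue [476. 313.] y 0.2052 0.2254 mid 0.2153 x 0.6573
red [302. 138.] y 0.3547 0.3812 mid 0.368 x 0.5108
at [0.5172 0.2924 0.1966] yaw 88.84 turn -0.6486 shift cm [-56.8  -27.43   4.66] t 16.0 F [ 0.5 -0.4  0.2]
```

View pics/w6.png

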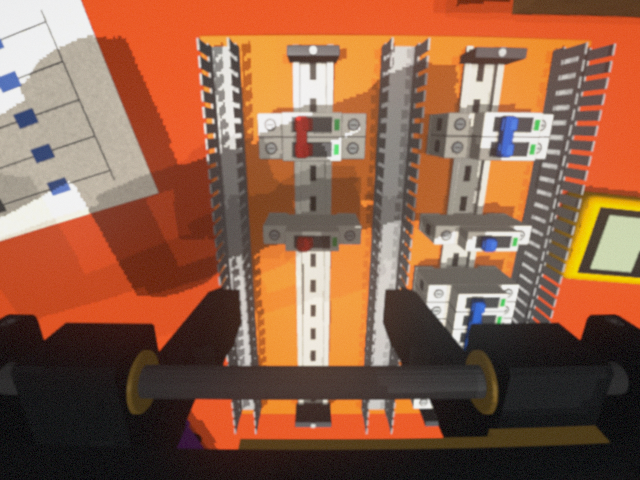

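iso2 sits over the rail at (312,137) beside breaker2 at (490,135). It is about 1.5 mm low in y; I'll check again at the end and nudge it if needed. Next is iso4.

Request:
jog_arm(
  plan=[
    {"xyz": [0,0,0],"rotation": [0,0,-0.13],"hand": 7},
    {"xyz": [0,0,0],"rotation": [0,0,-0.13],"hand": 7},
    {"xyz": [0,0,0],"rotation": [0,0,-0.13],"hand": 7},
    {"xyz": [0,0,0],"rotation": [0,0,-0.13],"hand": 7},
    {"xyz": [0,0,0],"rotation": [0,0,-0.13],"hand": 7},
    {"xyz": [-4,-1.9,0],"rotation": [0,0,0],"hand": 7},
    {"xyz": [-4,-1.9,0],"rotation": [0,0,0],"hand": 7},
    {"xyz": [-4,-1.9,0],"rotation": [0,0,0],"hand": 7},
  ],
)

```text
time_s: 16.8
eef_pos: [0.542, 0.1615, 0.1962]
tcp_rot: [-0.0, 0.452, 0.892, -0.0]
wrist_force: [0.3, 0.0, 0.3]
opening: 0.0697
grip_force: 0.0
```

Request:
jog_arm(
  plan=[
    {"xyz": [-4,-1.9,0],"rotation": [0,0,0],"hand": 7},
    {"xyz": [-4,-1.9,0],"rotation": [0,0,0],"hand": 7},
    {"xyz": [-4,-1.9,0],"rotation": [0,0,0],"hand": 7},
    {"xyz": [-4,-1.9,0],"rotation": [0,0,0],"hand": 7},
    {"xyz": [-4,-1.9,0],"rotation": [0,0,0],"hand": 7},
    {"xyz": [-4,-1.9,0],"rotation": [0,0,0],"hand": 7},
    {"xyz": [-4,-1.9,0],"rotation": [0,0,0],"hand": 7},
    {"xyz": [-4,-1.9,0],"rotation": [0,0,0],"hand": 7},
  ],
)

```text
time_s: 17.6
eef_pos: [0.6084, -0.1873, 0.1962]
tcp_rot: [-0.0, 0.453, 0.892, 0.0]
wrist_force: [1.3, 0.7, 0.9]
opening: 0.0703
grip_force: 0.0
```

Request:
jog_arm(
  plan=[
    {"xyz": [-4,-2,1],"rotation": [0,0,0],"hand": 7},
    {"xyz": [-4,-2,2],"rotation": [0,0,0],"hand": 7},
    {"xyz": [-4.8,-2.5,1.6],"rotation": [0,0,0],"hand": 7},
    {"xyz": [0,0,0],"rotation": [0,0,0],"hand": 7},
    {"xyz": [0,0,0],"rotation": [0,0,0],"hand": 7},
  ],
)

```text
time_s: 18.1
eef_pos: [0.6299, -0.3219, 0.151]
tcp_rot: [-0.001, 0.453, 0.891, 0.0]
wrist_force: [-0.6, 0.7, 0.3]
opening: 0.0698
grip_force: 0.0
```

```bash
python3 look.py w7 .581 -.262 .065
```

```text
cam [ 0.58085443 -0.25515469  0.29790251]
0.046 [ 0.5798 -0.2621] [0.0762 0.0859] [-53.9  36.1]
0.055 [ 0.5798 -0.2619] [0.0735 0.0828] [-53.9  36.1]
at [ 0.6301 -0.321   0.1521] yaw 126.16 turn 0.0018 shift cm [ 7.72 -0.6  10.41] t 18.15 F [ 0.8  0.9 -0.4]
at [ 0.6301 -0.321   0.1521] yaw 126.16 turn -3.1398 shift cm [-7.72  0.6  10.41] t 18.15 F [ 0.8  0.9 -0.4]
```

View pics/w7d.png

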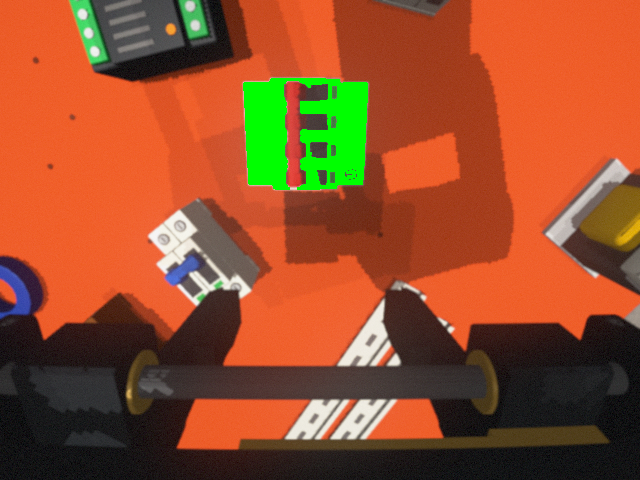

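iso4 is centred at (306,132), its toggle bar square to the tool. Grasp it.

Request:
jog_arm(
  plan=[
    {"xyz": [2.6,-0.2,0],"rotation": [0,0,0],"hand": 7},
    {"xyz": [2.6,-0.2,0],"rotation": [0,0,0],"hand": 7},
    {"xyz": [2.6,-0.2,1.2],"rotation": [0,0,0],"hand": 7},
    {"xyz": [0,0,3],"rotation": [0,0,0],"hand": 7},
    {"xyz": [0,0,3],"rotation": [0,0,0],"hand": 7},
    {"xyz": [0,0,2],"rotation": [0,0,0],"hand": 7},
    {"xyz": [0,0,1.1],"rotation": [0,0,0],"hand": 7},
    {"xyz": [0,0,0],"rotation": [0,0,0],"hand": 7},
  ],
)

```text
time_s: 18.95
eef_pos: [0.5788, -0.2612, 0.0492]
tcp_rot: [-0.001, 0.453, 0.892, 0.0]
wrist_force: [0.2, 0.7, -0.1]
opening: 0.0697
grip_force: 0.0
```

Request:
jog_arm(
  plan=[
    {"xyz": [0,0,0],"rotation": [0,0,0],"hand": 3},
    {"xyz": [0,0,0],"rotation": [0,0,0],"hand": 3},
    {"xyz": [0,0,0],"rotation": [0,0,0],"hand": 3},
    {"xyz": [0,0,0],"rotation": [0,0,0],"hand": 3},
    {"xyz": [0,0,0],"rotation": [0,0,0],"hand": 3},
    {"xyz": [0,0,0],"rotation": [0,0,0],"hand": 3},
  ],
)

```text
time_s: 19.55
eef_pos: [0.5794, -0.2627, 0.0507]
tcp_rot: [0.001, 0.453, 0.891, 0.0]
wrist_force: [2.0, 3.1, 6.4]
opening: 0.0447
grip_force: 30.0
```

```bash
python3 -c "
from h import *
goto([.5153,.2007,.20],88.84)"
```

```text
at [ 0.5794 -0.2627  0.0507] yaw 126.1 turn 0.6503 shift cm [ 46.2   -7.34 -14.93] t 19.55 F [2.  3.1 6.4]
```

Request:
jog_arm(
  plan=[
    {"xyz": [0,0,-1],"rotation": [0,0,0],"hand": 3},
    {"xyz": [0,0,-3],"rotation": [0,0,0],"hand": 3},
    {"xyz": [0,0,-3],"rotation": [0,0,0],"hand": 3},
    {"xyz": [0,0,-3],"rotation": [0,0,0.13],"hand": 3},
    {"xyz": [0,0,-3],"rotation": [0,0,0.13],"hand": 3},
    {"xyz": [0,0,-2],"rotation": [0,0,0.13],"hand": 3},
    {"xyz": [0,0,0],"rotation": [0,0,0.13],"hand": 3},
    {"xyz": [0,0,0],"rotation": [0,0,0.13],"hand": 3},
  ],
)

```text
time_s: 20.35
eef_pos: [0.5781, -0.2627, 0.2]
tcp_rot: [-0.0, 0.716, 0.698, -0.0]
wrist_force: [0.2, 0.1, -4.9]
opening: 0.0446
grip_force: 30.0
```

Request:
jog_arm(
  plan=[
    {"xyz": [2,-0.3,0],"rotation": [0,0,0],"hand": 3},
    {"xyz": [4,-0.6,0],"rotation": [0,0,0],"hand": 3},
    {"xyz": [4,-0.6,0],"rotation": [0,0,0],"hand": 3},
    {"xyz": [4,-0.6,0],"rotation": [0,0,0],"hand": 3},
    {"xyz": [4,-0.6,0],"rotation": [0,0,0],"hand": 3},
    {"xyz": [4,-0.6,0],"rotation": [0,0,0],"hand": 3},
    {"xyz": [4,-0.6,0],"rotation": [0,0,0],"hand": 3},
    {"xyz": [4,-0.6,0],"rotation": [0,0,0],"hand": 3},
  ],
)

```text
time_s: 21.15
eef_pos: [0.5386, 0.0395, 0.1995]
tcp_rot: [-0.0, 0.714, 0.7, -0.001]
wrist_force: [0.4, -0.3, -4.6]
opening: 0.0449
grip_force: 30.0
```

Request:
jog_arm(
  plan=[
    {"xyz": [4,-0.6,0],"rotation": [0,0,0],"hand": 3},
    {"xyz": [4,-0.6,0],"rotation": [0,0,0],"hand": 3},
    {"xyz": [4,-0.6,0],"rotation": [0,0,0],"hand": 3},
    {"xyz": [4,-0.7,0],"rotation": [0,0,0],"hand": 3},
    {"xyz": [0,0,0],"rotation": [0,0,0],"hand": 3},
    {"xyz": [0,0,0],"rotation": [0,0,0],"hand": 3},
  ],
)

```text
time_s: 21.75
eef_pos: [0.5173, 0.1989, 0.1994]
tcp_rot: [-0.0, 0.714, 0.701, -0.001]
wrist_force: [-0.8, -0.5, -4.5]
opening: 0.0444
grip_force: 30.0
```

```bash
cat > held.py <<'E'
import sys
from h import *
f,n,x,y=sys.argv[1],int(sys.argv[2]),float(sys.argv[3]),float(sys.argv[4])
im,C=snap('wrist',f); p,R,s=pose(); goto([x,y,.066],88.84)
g=cv2.cvtColor(im,cv2.COLOR_BGR2GRAY).astype(int)[:,270:280].mean(1)
print(240,g[240:400].round().astype(int).tolist())
X=R[:,0]
for r in range(240,400,8): print(r,((ray2plane(C,[(275,r)],p[2]+.0145)[0]-p)@X).round(4),end=' | ')
E
python3 held.py w8 4 .5153 .2007
```

```text
at [0.5176 0.1981 0.1994] yaw 88.86 turn 0.0004 shift cm [ 0.25 -0.24 13.34] t 21.8 F [ 0.4  0.4 -5.1]
240 [98, 98, 99, 97, 99, 99, 104, 109, 117, 119, 118, 119, 118, 117, 111, 100, 96, 94, 95, 94, 95, 96, 95, 95, 95, 95, 97, 96, 97, 96, 97, 96, 99, 98, 99, 99, 98, 101, 107, 115, 116, 118, 119, 114, 101, 83, 88, 104, 116, 118, 118, 117, 114, 110, 105, 103, 103, 103, 104, 105, 106, 106, 106, 106, 104, 107, 107, 108, 108, 107, 106, 108, 108, 109, 110, 113, 116, 117, 117, 113, 101, 85, 90, 107, 116, 118, 118, 116, 114, 112, 112, 112, 114, 114, 114, 113, 114, 114, 114, 114, 113, 114, 114, 114, 114, 114, 116, 115, 115, 117, 118, 117, 114, 99, 85, 93, 111, 116, 116, 117, 117, 117, 116, 117, 111, 94, 66, 50, 50, 50, 53, 56, 56, 53, 55, 56, 57, 58, 55, 57, 57, 59, 57, 59, 60, 61, 61, 60, 60, 63, 62, 62, 61, 60, 61, 62, 61, 61, 67, 96]
240 0.0395 | 248 0.036 | 256 0.0324 | 264 0.0288 | 272 0.0251 | 280 0.0214 | 288 0.0176 | 296 0.0137 | 304 0.0098 | 312 0.0058 | 320 0.0017 | 328 -0.0025 | 336 -0.0067 | 344 -0.0111 | 352 -0.0155 | 360 -0.02 | 368 -0.0246 | 376 -0.0293 | 384 -0.034 | 392 -0.0389 |
```

View pics/w8.png

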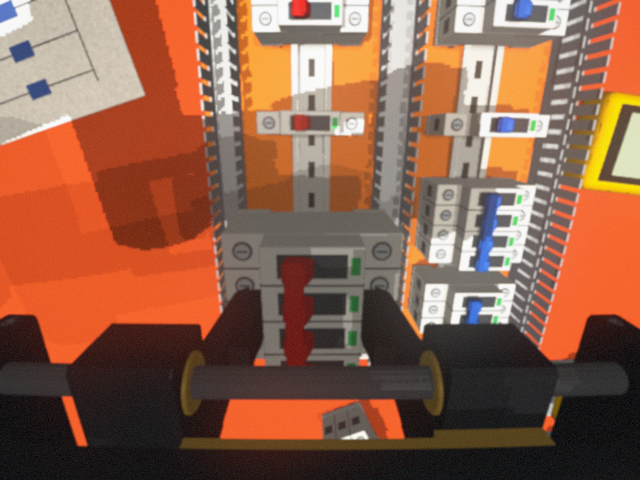

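Held iso4: pole seams at rows 285, 321 and 354 give a +1 mm offset along tool x. Lower it.

Request:
jog_arm(
  plan=[
    {"xyz": [0.1,-0.2,1],"rotation": [0,0,0],"hand": 3},
    {"xyz": [0,0,4],"rotation": [0,0,0],"hand": 3},
    {"xyz": [0,0,4],"rotation": [0,0,0],"hand": 3},
    {"xyz": [0,0,3],"rotation": [0,0,0],"hand": 3},
    {"xyz": [0,0,0.7],"rotation": [0,0,0],"hand": 3},
    {"xyz": [0,0,0.3],"rotation": [0,0,0],"hand": 3},
    {"xyz": [0,0,0.1],"rotation": [0,0,0],"hand": 3},
    {"xyz": [0,0,0],"rotation": [0,0,0],"hand": 3},
  ],
)

```text
time_s: 22.6
eef_pos: [0.5166, 0.1996, 0.0699]
tcp_rot: [0.001, 0.714, 0.7, 0.001]
wrist_force: [-1.0, -1.0, -4.9]
opening: 0.0447
grip_force: 30.0
```

```bash
python3 -c "
from h import *
goto([.5153,.1997,.065],88.84)"
```

```text
at [0.5166 0.1996 0.0699] yaw 88.84 turn -0.0 shift cm [ 0.   -0.13  0.49] t 22.6 F [-1.  -1.  -4.9]
```

Request:
jog_arm(
  plan=[
    {"xyz": [0,-0.1,0.2],"rotation": [0,0,0],"hand": 3},
    {"xyz": [0,0,0.1],"rotation": [0,0,0],"hand": 3},
    {"xyz": [0,0,0.1],"rotation": [0,0,0],"hand": 3},
    {"xyz": [0,0,0],"rotation": [0,0,0],"hand": 3},
  ],
)

```text
time_s: 23.0
eef_pos: [0.515, 0.2002, 0.0656]
tcp_rot: [0.0, 0.714, 0.7, 0.001]
wrist_force: [-3.7, 2.0, 4.4]
opening: 0.0442
grip_force: 30.0
```

Request:
jog_arm(
  plan=[
    {"xyz": [0,0,0.1],"rotation": [0,0,0],"hand": 3},
    {"xyz": [0,0,0],"rotation": [0,0,0],"hand": 3},
  ],
)

```text
time_s: 23.2
eef_pos: [0.515, 0.2006, 0.0652]
tcp_rot: [0.0, 0.714, 0.7, 0.001]
wrist_force: [-5.0, 5.6, 11.5]
opening: 0.0446
grip_force: 30.0
```

Request:
jog_arm(
  plan=[
    {"xyz": [0,0,0.05],"rotation": [0,0,0],"hand": 3},
    {"xyz": [0,0,0],"rotation": [0,0,0],"hand": 3},
  ],
)

```text
time_s: 23.4
eef_pos: [0.515, 0.2007, 0.0652]
tcp_rot: [0.0, 0.714, 0.7, 0.001]
wrist_force: [-6.0, 5.1, 16.5]
opening: 0.0447
grip_force: 30.0
```

Request:
jog_arm(
  plan=[
    {"xyz": [0,0,0],"rotation": [0,0,0],"hand": 6.5},
    {"xyz": [0,0,0],"rotation": [0,0,0],"hand": 6.5},
    {"xyz": [0,0,0],"rotation": [0,0,0],"hand": 6.5},
    {"xyz": [0,0,-3],"rotation": [0,0,0],"hand": 6.5},
    {"xyz": [0,0,-4],"rotation": [0,0,0],"hand": 6.5},
    {"xyz": [0,0,-4],"rotation": [0,0,0],"hand": 6.5},
    {"xyz": [-4,0,-2.5],"rotation": [0,0,0],"hand": 6.5},
    {"xyz": [-4,0,0],"rotation": [0,0,0],"hand": 6.5},
  ],
)

```text
time_s: 24.2
eef_pos: [0.5146, 0.1193, 0.2015]
tcp_rot: [0.003, 0.713, 0.701, 0.002]
wrist_force: [0.4, -0.8, -0.4]
opening: 0.0648
grip_force: 0.0
```

Request:
jog_arm(
  plan=[
    {"xyz": [0,0,0],"rotation": [0,0,0],"hand": 7},
    {"xyz": [0,0,0],"rotation": [0,0,0],"hand": 7},
  ],
)

```text
time_s: 24.4
eef_pos: [0.5134, 0.1192, 0.1981]
tcp_rot: [-0.0, 0.715, 0.699, 0.0]
wrist_force: [0.5, 0.1, -0.2]
opening: 0.0701
grip_force: 0.0
```

```bash
python3 - <<'E'
from h import *
im,C=snap('wrist','w9'); print('cam',-C[2].T@C[3])
toggles(C,im)
goto([.493,-.136,.15],23.3)
E
```

```text
cam [0.51456159 0.20198981 0.34480162]
blue [527.   4.] y 0.28 0.2819 mid 0.2809 x 0.659
blue [509. 127.] y 0.1679 0.2289 mid 0.1984 x 0.6576
blue [491. 239.] y 0.0928 0.1351 mid 0.1139 x 0.6565
red [304.   4.] y 0.282 0.2825 mid 0.2822 x 0.512
red [302. 127.] y 0.1704 0.2319 mid 0.2011 x 0.507
at [0.5133 0.1199 0.1979] yaw 88.82 turn 1.1436 shift cm [-11.98  22.7    4.79] t 24.45 F [ 0.8 -0.4  0.1]
```

View pics/w9.png

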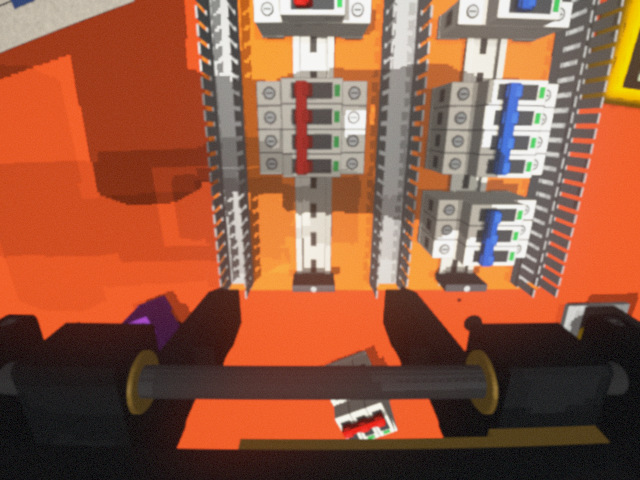

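iso4 is seated at (312,127), in line with breaker4 at (495,127). Next is iso3.

Request:
jog_arm(
  plan=[
    {"xyz": [0,0,0],"rotation": [0,0,0.143],"hand": 7},
    {"xyz": [0,0,0],"rotation": [0,0,0.143],"hand": 7},
    {"xyz": [0,0,0],"rotation": [0,0,0.143],"hand": 7},
    {"xyz": [0,0,0],"rotation": [0,0,0.143],"hand": 7},
    {"xyz": [0,0,0],"rotation": [0,0,0.143],"hand": 7},
    {"xyz": [0,0,0],"rotation": [0,0,0.143],"hand": 7},
    {"xyz": [0,0,0],"rotation": [0,0,0.143],"hand": 7},
    {"xyz": [0,0,0],"rotation": [0,0,0.143],"hand": 7},
  ],
)

```text
time_s: 25.25
eef_pos: [0.5132, 0.1209, 0.1976]
tcp_rot: [-0.0, 0.98, 0.2, -0.0]
wrist_force: [0.4, 1.0, -0.1]
opening: 0.0695
grip_force: 0.0
```

Request:
jog_arm(
  plan=[
    {"xyz": [-2,3.8,0],"rotation": [0,0,0],"hand": 7},
    {"xyz": [-2,3.8,0],"rotation": [0,0,0],"hand": 7},
    {"xyz": [-2,3.8,0],"rotation": [0,0,0],"hand": 7},
    {"xyz": [-2,3.8,1],"rotation": [0,0,0],"hand": 7},
    {"xyz": [-2,3.8,2],"rotation": [0,0,0],"hand": 7},
    {"xyz": [-2,3.7,1.8],"rotation": [0,0,0],"hand": 7},
    {"xyz": [0,0,0],"rotation": [0,0,0],"hand": 7},
    {"xyz": [0,0,0],"rotation": [0,0,0],"hand": 7},
  ],
)

```text
time_s: 26.05
eef_pos: [0.4931, -0.1358, 0.1495]
tcp_rot: [-0.001, 0.979, 0.202, -0.0]
wrist_force: [-0.0, -0.5, 0.4]
opening: 0.0699
grip_force: 0.0
```

```bash
python3 look.py w10 .568 -.104 .06
```

```text
cam [ 0.56851886 -0.10308371  0.29619898]
0.046 [ 0.5647 -0.1038] [0.0856 0.057 ] [-66.7  23.3]
0.055 [ 0.5649 -0.1038] [0.0825 0.055 ] [-66.7  23.3]
at [ 0.4933 -0.1352  0.1501] yaw 23.36 turn 0.0004 shift cm [ 7.8  -0.05 10.21] t 26.1 F [ 0.2 -0.5 -0.6]
at [ 0.4933 -0.1352  0.1501] yaw 23.36 turn -3.1412 shift cm [-7.8   0.05 10.21] t 26.1 F [ 0.2 -0.5 -0.6]
```

Request:
jog_arm(
  plan=[
    {"xyz": [2.6,0,0],"rotation": [0,0,0],"hand": 7},
    {"xyz": [2.6,0,0],"rotation": [0,0,0],"hand": 7},
    {"xyz": [2.6,0,1.2],"rotation": [0,0,0],"hand": 7},
    {"xyz": [0,0,3],"rotation": [0,0,0],"hand": 7},
    {"xyz": [0,0,3],"rotation": [0,0,0],"hand": 7},
    {"xyz": [0,0,2],"rotation": [0,0,0],"hand": 7},
    {"xyz": [0,0,0.9],"rotation": [0,0,0],"hand": 7},
    {"xyz": [0,0,0],"rotation": [0,0,0],"hand": 7},
  ],
)

```text
time_s: 26.9
eef_pos: [0.5646, -0.104, 0.0488]
tcp_rot: [-0.0, 0.979, 0.203, -0.0]
wrist_force: [-0.1, 0.5, 1.1]
opening: 0.0702
grip_force: 0.0
```

Request:
jog_arm(
  plan=[
    {"xyz": [0,0,0],"rotation": [0,0,0],"hand": 3},
    {"xyz": [0,0,0],"rotation": [0,0,0],"hand": 3},
    {"xyz": [0,0,0],"rotation": [0,0,0],"hand": 3},
    {"xyz": [0,0,0],"rotation": [0,0,0],"hand": 3},
    {"xyz": [0,0,0],"rotation": [0,0,0],"hand": 3},
    {"xyz": [0,0,0],"rotation": [0,0,0],"hand": 3},
  ],
)

```text
time_s: 27.5
eef_pos: [0.5648, -0.1053, 0.05]
tcp_rot: [0.0, 0.979, 0.202, 0.001]
wrist_force: [-1.0, 2.2, 6.9]
opening: 0.0443
grip_force: 30.0
```

```bash
python3 -c "
from h import *
goto([.5136,.1167,.20],88.84)"
```

```text
at [ 0.5648 -0.1053  0.05  ] yaw 23.31 turn -1.1438 shift cm [ 22.1   -5.57 -15.  ] t 27.5 F [-1.   2.2  6.9]
```

Request:
jog_arm(
  plan=[
    {"xyz": [0,0,-1],"rotation": [0,0,0],"hand": 3},
    {"xyz": [0,0,-4],"rotation": [0,0,0],"hand": 3},
    {"xyz": [0,0,-4],"rotation": [0,0,0],"hand": 3},
    {"xyz": [0,0,-4],"rotation": [0,0,-0.143],"hand": 3},
    {"xyz": [0,0,-2],"rotation": [0,0,-0.143],"hand": 3},
    {"xyz": [0,0,0],"rotation": [0,0,-0.143],"hand": 3},
    {"xyz": [0,0,0],"rotation": [0,0,-0.143],"hand": 3},
    {"xyz": [0,0,0],"rotation": [0,0,-0.143],"hand": 3},
  ],
)

```text
time_s: 28.3
eef_pos: [0.5642, -0.1054, 0.1995]
tcp_rot: [-0.0, 0.845, 0.534, -0.0]
wrist_force: [-0.1, -0.4, -2.6]
opening: 0.0448
grip_force: 30.0
```

Request:
jog_arm(
  plan=[
    {"xyz": [0,0,0],"rotation": [0,0,-0.143],"hand": 3},
    {"xyz": [0,0,0],"rotation": [0,0,-0.143],"hand": 3},
    {"xyz": [0,0,0],"rotation": [0,0,-0.143],"hand": 3},
    {"xyz": [3,-0.8,0],"rotation": [0,0,0],"hand": 3},
    {"xyz": [4,-1,0],"rotation": [0,0,0],"hand": 3},
    {"xyz": [4,-1,0],"rotation": [0,0,0],"hand": 3},
    {"xyz": [4,-1,0],"rotation": [0,0,0],"hand": 3},
    {"xyz": [4,-1,0],"rotation": [0,0,0],"hand": 3},
  ],
)

```text
time_s: 29.1
eef_pos: [0.5195, 0.0869, 0.1994]
tcp_rot: [-0.0, 0.714, 0.7, -0.0]
wrist_force: [1.3, -0.1, -3.9]
opening: 0.0448
grip_force: 30.0
```

Request:
jog_arm(
  plan=[
    {"xyz": [3,-0.8,0],"rotation": [0,0,0],"hand": 3},
    {"xyz": [0,0,0],"rotation": [0,0,0],"hand": 3},
    {"xyz": [0,0,0],"rotation": [0,0,0],"hand": 3},
  ],
)

```text
time_s: 29.4
eef_pos: [0.5127, 0.1159, 0.1994]
tcp_rot: [0.0, 0.714, 0.7, -0.0]
wrist_force: [0.1, -0.7, -2.5]
opening: 0.0447
grip_force: 30.0
```

```bash
python3 held.py w11 3 .5136 .1167
```

```text
at [0.513  0.1152 0.1993] yaw 88.85 turn 0.0002 shift cm [ 0.15  0.05 13.33] t 29.45 F [-0.4  0.4 -2.6]
240 [109, 109, 108, 109, 108, 108, 109, 108, 112, 111, 109, 107, 108, 109, 108, 107, 107, 109, 107, 107, 109, 108, 110, 116, 124, 129, 130, 130, 130, 128, 122, 114, 108, 107, 106, 107, 106, 107, 107, 108, 108, 107, 108, 108, 108, 111, 111, 110, 110, 109, 110, 110, 111, 115, 122, 125, 128, 127, 128, 122, 106, 93, 105, 123, 127, 127, 127, 128, 121, 118, 115, 116, 117, 117, 117, 118, 117, 117, 118, 117, 118, 117, 117, 119, 118, 119, 118, 119, 118, 120, 124, 125, 126, 126, 122, 106, 92, 101, 117, 126, 127, 127, 125, 124, 124, 122, 123, 123, 124, 124, 123, 124, 124, 123, 124, 124, 124, 126, 126, 125, 125, 126, 125, 127, 121, 103, 73, 55, 55, 56, 58, 62, 59, 60, 60, 61, 64, 64, 64, 62, 62, 64, 64, 64, 66, 67, 66, 67, 68, 68, 68, 68, 69, 68, 70, 68, 68, 65, 74, 104]
240 0.0393 | 248 0.0358 | 256 0.0322 | 264 0.0286 | 272 0.0249 | 280 0.0212 | 288 0.0174 | 296 0.0135 | 304 0.0096 | 312 0.0056 | 320 0.0015 | 328 -0.0027 | 336 -0.0069 | 344 -0.0113 | 352 -0.0157 | 360 -0.0202 | 368 -0.0248 | 376 -0.0295 | 384 -0.0343 | 392 -0.0391 |
```

Request:
jog_arm(
  plan=[
    {"xyz": [0,0,1],"rotation": [0,0,0],"hand": 3},
    {"xyz": [0,0,4],"rotation": [0,0,0],"hand": 3},
    {"xyz": [0,0,4],"rotation": [0,0,0],"hand": 3},
    {"xyz": [0,0,3],"rotation": [0,0,0],"hand": 3},
    {"xyz": [0,0,0.7],"rotation": [0,0,0],"hand": 3},
    {"xyz": [0,0,0.3],"rotation": [0,0,0],"hand": 3},
    {"xyz": [0,0,0.1],"rotation": [0,0,0],"hand": 3},
    {"xyz": [0,0,0],"rotation": [0,0,0],"hand": 3},
  ],
)

```text
time_s: 30.25
eef_pos: [0.5137, 0.1156, 0.0693]
tcp_rot: [0.001, 0.714, 0.7, 0.001]
wrist_force: [-0.2, 0.4, -2.4]
opening: 0.0445
grip_force: 30.0
```

```bash
python3 -c "
from h import *
goto([.5136,.1149,.0645],88.84)"
```

```text
at [0.5137 0.1156 0.0693] yaw 88.84 turn 0.0 shift cm [-0.07 -0.01  0.48] t 30.25 F [-0.2  0.4 -2.4]
```

Request:
jog_arm(
  plan=[
    {"xyz": [-0.1,0,0.2],"rotation": [0,0,0],"hand": 3},
    {"xyz": [0,0,0.1],"rotation": [0,0,0],"hand": 3},
    {"xyz": [0,0,0.1],"rotation": [0,0,0],"hand": 3},
    {"xyz": [0,0,0],"rotation": [0,0,0],"hand": 3},
  ],
)

```text
time_s: 30.65
eef_pos: [0.5131, 0.1146, 0.0645]
tcp_rot: [0.0, 0.714, 0.7, 0.0]
wrist_force: [-0.4, -0.5, 1.1]
opening: 0.0447
grip_force: 30.0
```

Request:
jog_arm(
  plan=[
    {"xyz": [0,0,0.1],"rotation": [0,0,0],"hand": 3},
    {"xyz": [0,0,0],"rotation": [0,0,0],"hand": 3},
  ],
)

```text
time_s: 30.85
eef_pos: [0.5131, 0.1147, 0.0644]
tcp_rot: [0.001, 0.714, 0.7, 0.0]
wrist_force: [-4.4, -2.1, 13.1]
opening: 0.045
grip_force: 30.0
```

Request:
jog_arm(
  plan=[
    {"xyz": [0,0,0.05],"rotation": [0,0,0],"hand": 3},
    {"xyz": [0,0,0],"rotation": [0,0,0],"hand": 3},
  ],
)

```text
time_s: 31.05
eef_pos: [0.5131, 0.1147, 0.0644]
tcp_rot: [0.001, 0.714, 0.7, 0.0]
wrist_force: [-6.0, -1.3, 17.3]
opening: 0.0449
grip_force: 30.0
```

Request:
jog_arm(
  plan=[
    {"xyz": [0,0,0],"rotation": [0,0,0],"hand": 6.5},
    {"xyz": [0,0,0],"rotation": [0,0,0],"hand": 6.5},
    {"xyz": [0,0,0],"rotation": [0,0,0],"hand": 6.5},
    {"xyz": [0,0,-3],"rotation": [0,0,0],"hand": 6.5},
    {"xyz": [0,0,-4],"rotation": [0,0,0],"hand": 6.5},
    {"xyz": [0,0,-4],"rotation": [0,0,0],"hand": 6.5},
    {"xyz": [-4,0,-2.5],"rotation": [0,0,0],"hand": 6.5},
    {"xyz": [-4,0,0],"rotation": [0,0,0],"hand": 6.5},
  ],
)

```text
time_s: 31.85
eef_pos: [0.5125, 0.0342, 0.201]
tcp_rot: [0.003, 0.713, 0.701, 0.002]
wrist_force: [-0.3, 0.5, -1.1]
opening: 0.065
grip_force: 0.0
```

Request:
jog_arm(
  plan=[
    {"xyz": [0,0,0],"rotation": [0,0,0],"hand": 7},
    {"xyz": [0,0,0],"rotation": [0,0,0],"hand": 7},
  ],
)

```text
time_s: 32.05
eef_pos: [0.5113, 0.0343, 0.1974]
tcp_rot: [-0.0, 0.715, 0.699, -0.0]
wrist_force: [0.0, 0.4, 0.1]
opening: 0.0703
grip_force: 0.0
```

```bash
python3 - <<'E'
from h import *
im,C=snap('wrist','w12'); print('cam',-C[2].T@C[3])
toggles(C,im); goto([.517,.245,.2],88.84)
E
```

```text
cam [0.5124887  0.1170834  0.34417434]
blue [525.  26.] y 0.1678 0.1968 mid 0.1823 x 0.657
blue [510. 126.] y 0.0927 0.1367 mid 0.1147 x 0.6561
red [309.  13.] y 0.187 0.1947 mid 0.1909 x 0.5116
red [303.  43.] y 0.1703 0.1767 mid 0.1735 x 0.5072
red [302. 128.] y 0.0944 0.1386 mid 0.1165 x 0.5052
at [0.5112 0.035  0.1973] yaw 88.83 turn -0.0001 shift cm [21.01  0.15 -0.27] t 32.1 F [ 0.9 -0.2 -0.2]
```

Request:
jog_arm(
  plan=[
    {"xyz": [4,0,0],"rotation": [0,0,0],"hand": 7},
    {"xyz": [4,0,0],"rotation": [0,0,0],"hand": 7},
    {"xyz": [4,0,0],"rotation": [0,0,0],"hand": 7},
    {"xyz": [4,0,0],"rotation": [0,0,0],"hand": 7},
    {"xyz": [4,0,0],"rotation": [0,0,0],"hand": 7},
    {"xyz": [1,0,0],"rotation": [0,0,0],"hand": 7},
    {"xyz": [0,0,0],"rotation": [0,0,0],"hand": 7},
    {"xyz": [0,0,0],"rotation": [0,0,0],"hand": 7},
  ],
)

```text
time_s: 32.9
eef_pos: [0.5153, 0.2443, 0.1973]
tcp_rot: [-0.0, 0.714, 0.7, -0.0]
wrist_force: [-0.2, -0.1, 0.5]
opening: 0.0699
grip_force: 0.0
```

```bash
python3 - <<'E'
from h import *
im,C=snap('wrist','w13'); print('cam',-C[2].T@C[3])
toggles(C,im)
t,CT=snap('top','t2'); cv2.imwrite('pics/t2c.png',cv2.resize(t[130:350,90:520],None,fx=1.8,fy=1.8,interpolation=cv2.INTER_CUBIC))
E
```

```text
cam [0.51639519 0.32720593 0.34401133]
blue [520.  66.] y 0.3532 0.3797 mid 0.3664 x 0.661
blue [503. 186.] y 0.2781 0.2858 mid 0.282 x 0.6612
blue [483. 285.] y 0.1667 0.2267 mid 0.1967 x 0.6573
red [305. 185.] y 0.2812 0.2896 mid 0.2854 x 0.5093
red [304. 258.] y 0.2161 0.2298 mid 0.223 x 0.5072
red [304. 283.] y 0.189 0.2092 mid 0.1991 x 0.5079
```

View pics/w12.png

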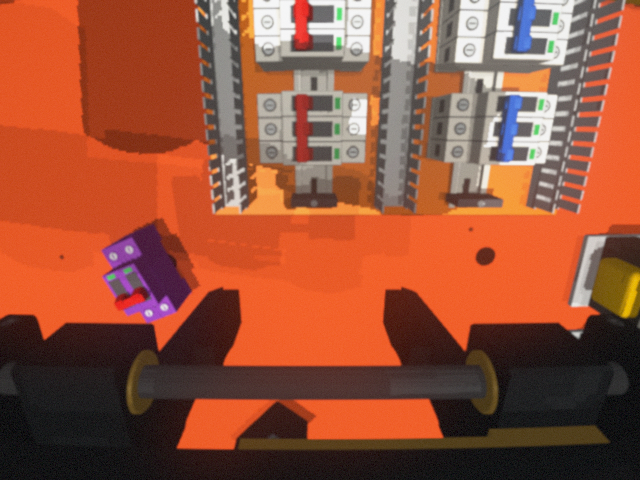

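All four are seated. Relative to their breakers, iso2 and iso3 are about 1.5 mm short in y, so I'll regrip, lift 3 mm and shift each. iso2 first.

Request:
jog_arm(
  plan=[
    {"xyz": [4.1,0,0],"rotation": [0,0,0],"hand": 6.5},
    {"xyz": [4.1,0.1,0],"rotation": [0,0,0],"hand": 6.5},
    {"xyz": [4.1,0,0],"rotation": [0,0,0],"hand": 6.5},
    {"xyz": [0,0,3],"rotation": [0,0,0],"hand": 6.5},
    {"xyz": [0,0,4],"rotation": [0,0,0],"hand": 6.5},
    {"xyz": [0,0,4],"rotation": [0,0,0],"hand": 6.5},
    {"xyz": [0,0,2],"rotation": [0,0,0],"hand": 6.5},
    {"xyz": [0,0,0],"rotation": [0,0,0],"hand": 6.5},
  ],
)

```text
time_s: 33.8
eef_pos: [0.5182, 0.3658, 0.0648]
tcp_rot: [-0.001, 0.715, 0.699, -0.003]
wrist_force: [-0.4, 0.3, 0.2]
opening: 0.0652
grip_force: 0.0
```

```bash
python3 -c "
from h import *
goto([.5188,.3674,.0645],88.84)"
```

```text
at [0.5182 0.3658 0.0648] yaw 88.76 turn -0.0014 shift cm [0.16 0.06 0.03] t 33.8 F [-0.4  0.3  0.2]
```

Request:
jog_arm(
  plan=[
    {"xyz": [0,0,0],"rotation": [0,0,0],"hand": 3},
    {"xyz": [0,0,0],"rotation": [0,0,0],"hand": 3},
    {"xyz": [0,0,0],"rotation": [0,0,0],"hand": 3},
    {"xyz": [0,0,0],"rotation": [0,0,0],"hand": 3},
    {"xyz": [0,0,0],"rotation": [0,0,0],"hand": 3},
  ],
)

```text
time_s: 34.3
eef_pos: [0.5196, 0.3678, 0.0693]
tcp_rot: [0.001, 0.714, 0.7, 0.001]
wrist_force: [-0.9, -1.6, 6.8]
opening: 0.0447
grip_force: 30.0
```

Request:
jog_arm(
  plan=[
    {"xyz": [0,0,-0.4],"rotation": [0,0,0],"hand": 3},
    {"xyz": [0.15,0,0],"rotation": [0,0,0],"hand": 3},
    {"xyz": [0,0,0],"rotation": [0,0,0],"hand": 3},
    {"xyz": [0,0,0.2],"rotation": [0,0,0],"hand": 3},
    {"xyz": [0,0,0.2],"rotation": [0,0,0],"hand": 3},
    {"xyz": [0,0,0],"rotation": [0,0,0],"hand": 3},
  ],
)

```text
time_s: 34.9
eef_pos: [0.5189, 0.3693, 0.0693]
tcp_rot: [0.0, 0.714, 0.7, 0.001]
wrist_force: [-5.3, -2.1, 12.2]
opening: 0.0443
grip_force: 30.1
```

Request:
jog_arm(
  plan=[
    {"xyz": [0,0,0],"rotation": [0,0,0],"hand": 6.5},
    {"xyz": [0,0,0],"rotation": [0,0,0],"hand": 6.5},
    {"xyz": [0,0,0],"rotation": [0,0,0],"hand": 6.5},
    {"xyz": [0,0,-4],"rotation": [0,0,0],"hand": 6.5},
    {"xyz": [0,0,-4],"rotation": [0,0,0],"hand": 6.5},
    {"xyz": [0,0,-4.5],"rotation": [0,0,0],"hand": 6.5},
    {"xyz": [-4,0,0],"rotation": [0,0,0],"hand": 6.5},
    {"xyz": [-3.5,0,0],"rotation": [0,0,0],"hand": 6.5},
  ],
)

```text
time_s: 35.7
eef_pos: [0.5177, 0.2936, 0.1937]
tcp_rot: [0.001, 0.714, 0.701, 0.001]
wrist_force: [1.0, -0.3, 0.1]
opening: 0.0648
grip_force: 0.0
```

Request:
jog_arm(
  plan=[
    {"xyz": [0,0,0],"rotation": [0,0,0],"hand": 6.5},
    {"xyz": [0,0,0],"rotation": [0,0,0],"hand": 6.5},
  ],
)

```text
time_s: 35.9
eef_pos: [0.5177, 0.2939, 0.1927]
tcp_rot: [-0.0, 0.715, 0.7, 0.0]
wrist_force: [-1.1, -0.4, 0.0]
opening: 0.0652
grip_force: 0.0
```

```bash
python3 - <<'E'
from h import *
im,C=snap('wrist','w14'); print('cam',-C[2].T@C[3])
toggles(C,im); goto([.5131,.1147,.0645],88.84)
E
```

```text
cam [0.5188586  0.37669456 0.33941306]
blue [510. 139.] y 0.3529 0.3801 mid 0.3665 x 0.6612
blue [491. 249.] y 0.2784 0.2843 mid 0.2814 x 0.6594
blue [479. 314.] y 0.214 0.2258 mid 0.2199 x 0.6577
red [300. 139.] y 0.3565 0.3826 mid 0.3696 x 0.5099
red [304. 248.] y 0.2815 0.2882 mid 0.2848 x 0.5105
red [305. 317.] y 0.2074 0.2285 mid 0.2179 x 0.5107
red [307. 414.] y 0.0963 0.1269 mid 0.1116 x 0.5094
at [0.5177 0.2945 0.1925] yaw 88.84 turn 0.0001 shift cm [-17.99  -0.09  12.8 ] t 35.95 F [0.1 0.5 0.4]
```

iso2 is now exact. Same for iso3.

Request:
jog_arm(
  plan=[
    {"xyz": [-4,0,0],"rotation": [0,0,0],"hand": 6.5},
    {"xyz": [-4,0,0],"rotation": [0,0,0],"hand": 6.5},
    {"xyz": [-4,0,0],"rotation": [0,0,0],"hand": 6.5},
    {"xyz": [-4,-0.1,0],"rotation": [0,0,0],"hand": 6.5},
    {"xyz": [-2,0,0],"rotation": [0,0,0],"hand": 6.5},
    {"xyz": [0,0,4],"rotation": [0,0,0],"hand": 6.5},
    {"xyz": [0,0,4],"rotation": [0,0,0],"hand": 6.5},
    {"xyz": [0,0,3],"rotation": [0,0,0],"hand": 6.5},
  ],
)

```text
time_s: 36.75
eef_pos: [0.5126, 0.115, 0.0805]
tcp_rot: [-0.001, 0.714, 0.7, -0.0]
wrist_force: [0.6, 0.2, 0.6]
opening: 0.0647
grip_force: 0.0
```

Request:
jog_arm(
  plan=[
    {"xyz": [0,0,1.6],"rotation": [0,0,0],"hand": 6.5},
    {"xyz": [0,0,0],"rotation": [0,0,0],"hand": 6.5},
    {"xyz": [0,0,0],"rotation": [0,0,0],"hand": 6.5},
  ],
)

```text
time_s: 37.05
eef_pos: [0.5134, 0.1149, 0.0669]
tcp_rot: [0.0, 0.714, 0.7, 0.0]
wrist_force: [-0.7, 0.3, 0.1]
opening: 0.065
grip_force: 0.0
```

```bash
python3 -c "
from h import *
goto([.5131,.1147,.0645],88.84)"
```

```text
at [0.5134 0.1149 0.0669] yaw 88.91 turn 0.0013 shift cm [-0.02 -0.03  0.24] t 37.05 F [-0.7  0.3  0.1]
```

Request:
jog_arm(
  plan=[
    {"xyz": [0,0,0],"rotation": [0,0,0],"hand": 3},
    {"xyz": [0,0,0],"rotation": [0,0,0],"hand": 3},
    {"xyz": [0,0,0],"rotation": [0,0,0],"hand": 3},
    {"xyz": [0,0,0],"rotation": [0,0,0],"hand": 3},
    {"xyz": [0,0,0],"rotation": [0,0,0],"hand": 3},
  ],
)

```text
time_s: 37.55
eef_pos: [0.5132, 0.1143, 0.0674]
tcp_rot: [0.0, 0.714, 0.7, 0.001]
wrist_force: [-0.9, 0.5, 6.1]
opening: 0.0448
grip_force: 30.0
```

Request:
jog_arm(
  plan=[
    {"xyz": [0,0,-0.4],"rotation": [0,0,0],"hand": 3},
    {"xyz": [0.13,0,0],"rotation": [0,0,0],"hand": 3},
    {"xyz": [0,0,0],"rotation": [0,0,0],"hand": 3},
    {"xyz": [0,0,0.2],"rotation": [0,0,0],"hand": 3},
    {"xyz": [0,0,0.2],"rotation": [0,0,0],"hand": 3},
    {"xyz": [0,0,0],"rotation": [0,0,0],"hand": 3},
  ],
)

```text
time_s: 38.15
eef_pos: [0.5129, 0.1155, 0.0674]
tcp_rot: [0.0, 0.714, 0.7, 0.0]
wrist_force: [-3.4, -0.3, 9.4]
opening: 0.0449
grip_force: 30.0
```

Seated again at the same height. Release, back off and do a final check.

Request:
jog_arm(
  plan=[
    {"xyz": [0,0,0],"rotation": [0,0,0],"hand": 6.5},
    {"xyz": [0,0,0],"rotation": [0,0,0],"hand": 6.5},
    {"xyz": [0,0,0],"rotation": [0,0,0],"hand": 6.5},
    {"xyz": [0,0,-4],"rotation": [0,0,0],"hand": 6.5},
    {"xyz": [0,0,-4],"rotation": [0,0,0],"hand": 6.5},
    {"xyz": [0,0,-4.5],"rotation": [0,0,0],"hand": 6.5},
    {"xyz": [-4,0,0],"rotation": [0,0,0],"hand": 6.5},
    {"xyz": [-4,0,0],"rotation": [0,0,0],"hand": 6.5},
  ],
)

```text
time_s: 38.95
eef_pos: [0.5117, 0.0351, 0.1929]
tcp_rot: [0.001, 0.713, 0.701, 0.001]
wrist_force: [-0.0, 0.7, -0.7]
opening: 0.0649
grip_force: 0.0
```

Request:
jog_arm(
  plan=[
    {"xyz": [0,0,0],"rotation": [0,0,0],"hand": 6.5},
    {"xyz": [0,0,0],"rotation": [0,0,0],"hand": 6.5},
  ],
)

```text
time_s: 39.15
eef_pos: [0.5114, 0.0351, 0.1915]
tcp_rot: [-0.0, 0.715, 0.699, 0.0]
wrist_force: [0.5, -0.1, -0.1]
opening: 0.0652
grip_force: 0.0
```

```bash
python3 - <<'E'
from h import *
im,C=snap('wrist','w15'); toggles(C,im)
t,_=snap('scene','s2'); cv2.imwrite('pics/s2c.png',cv2.resize(t[120:320,100:560],None,fx=1.7,fy=1.7,interpolation=cv2.INTER_CUBIC))
E
```

```text
blue [530.  25.] y 0.168 0.1958 mid 0.1819 x 0.6571
blue [514. 127.] y 0.0926 0.1369 mid 0.1148 x 0.656
red [309.  12.] y 0.1874 0.1943 mid 0.1908 x 0.5118
red [302.  43.] y 0.1705 0.1761 mid 0.1733 x 0.5068
red [302. 127.] y 0.0956 0.1395 mid 0.1176 x 0.5048
```

View pics/s2c.png

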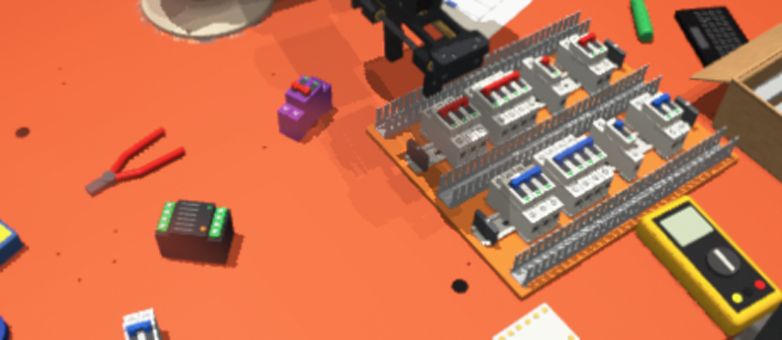

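The scene crop shows all four switches upright and down on the near rail, facing their breakers: 3 poles (455,130), 4 (505,100), 1 (548,78), 2 (590,55). The spare, power supply and purple look-alike are in place.

```bash
python3 -c "
from cell import robot
print(robot.sign_off())"
```

```text
the job is handed in; nothing more can be done
None
```

All four isolating switches are seated on the near rail in line with their matching breakers, within about 0.5 mm by the wrist camera; the spare and the power supply were not touched, and I handed the job in at about 39 s.

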